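Load a slate blank on the engraving bed with a spatula and set the straightedge

TASK

The clean square slate on the wire drying rack is next to be engraved: slide the spatula under it, lift it off level and set it down gently on the two slats of the engraving bed, in the middle (within about a centimetre) and square to the bed's fence, then draw the spatula out and put it back flat on the table where it lay. Then lay the ribbed straightedge across the bed's slats, flush along the slate's front edge (the one opposite the fence) and about centred on it. Keep the fingers off the slate, and do not disturb anything else on the table.

Things in the scene. Friction and masses are not known exactly. Their poses are not given: they have to be found in the camera images.
- slate: square dark slate plate, 110 x 110 x 8 mm, about 0.26 kg, at first lying across the two rails of the rack, roughly in line with it; origin at the centre of its underside, x and y along its sides (x roughly the rack's x), z up
- rack: fixed steel wire drying rack: two rails along x, x = -110 to 70 mm, 6 mm thick, centred at y = +-42 mm (78 mm free between), tops at z = 30 mm. Between them open to the table from the front (-x), but for a cross bar 6 mm high at x = 64 mm. Small feet to y = +-63 mm at x = -100 and 60 mm. Origin on the table midway between the rails; +x points away from the open front
- bed: fixed engraving bed: aluminium plate 150 mm wide (y), x = -120 to 85 mm, 6 mm thick; two upright slats along x at y = +-42 mm, 4 mm thick (80 mm free between), x = -110 to 78 mm, tops at z = 30 mm; at the far end a fence across it, inner face x = 77 mm, top z = 46 mm. Front (-x) open. Origin on the table under the bed's middle, where the slate's centre belongs
- spatula: steel spatula, wooden handle, 0.22 kg, flat on the table. Blade 54 mm wide, 3 mm thick, x = 20 to 120 mm (tip), underside z = 0. Neck 22 mm wide rises from x = 27 mm to the handle: 18 mm wide (y), x = -120 to -5 mm, z = 20 to 46 mm, with a foot to z = 0 under its butt (x = -119 to -105). Balances near x = 25 mm. Origin on the underside, 120 mm behind the tip; x to the tip
- straightedge: plain aluminium straightedge, 0.18 kg: flat bar 24 mm wide (x), 160 mm long (y), 10 mm high, with a grip rib along its middle, 12 mm wide (x), 70 mm long (y), z = 10 to 44 mm. Both long edges are alike. Origin at the centre of its underside
- bottle: bystander: white plastic solvent bottle, 62 mm across, 170 mm tall, standing upright; origin at the centre of its underside
- coasters: bystander: stack of round slate coasters, 98 mm across, 24 mm tall in all (one object); origin at the centre of its underside
- blank: bystander: square plywood blank, 90 x 90 x 12 mm; origin at the centre of its underside
- ruler: bystander: thin flat yellow plastic ruler, 200 (x) x 30 x 3 mm, no rib; origin at the centre of its underside
- calipers: bystander: steel calipers lying flat, 170 mm long (x), 80 mm over the jaws, 11 mm high; origin under the middle of the beam
- mug: bystander: white mug, 80 mm across, 90 mm tall, handle at +y; origin at the centre of its underside
- tape: bystander: roll of masking tape lying flat, 96 mm across, 24 mm high; origin at the centre of its underside
There are look-alikes about, which are no part of the job. Of the things shaped like the straightedge, the aluminium one is meant.

How it is judged:
By the outcome, as a careful person would: the job done as asked, in the order asked, and still so for the second after the job is handed in, with the robot touching nothing.
It also fails if it takes over 72 s, if anything falls off the work surface, if the arm or the gripper's body presses on something with over 40 N, if the wrist force passes 120 N, or if a joint passes its speed limit or range.

ROBOT

A 6-joint arm with a two-finger parallel gripper is mounted at the origin on the work surface. World frame = base frame: x ahead of the robot, y to its left, z up, the work surface at z = 0. Lengths are in m, angles in degrees, forces in N, time in s.
With the tool pointing down it reaches from about 0.375 to 0.9 m from the base axis. Payload 3.1 kg.
Tool frame: the origin (TCP) lies between the finger pads; the fingertips stand 11 mm ahead of it and the grasp point (between the pads) lies 8 mm behind it; z points along the fingers, y is the line along which they close (so a half turn about z gives the same grasp; the last joint's range is limited). The gripper opens to 87 mm and grips with 3 to 60 N. Pads are 19 mm wide; open, the fingers measure 117 mm over their backs; the gripper's body (75 mm by 190 mm) begins 51 mm behind the grasp point.
Start: joints at [-77.664, 30.224, 82.088, -0, 67.689, -10.227], TCP at [0.24, -0.577, 0.234] pointing down, gripper open.
Joint ranges: [-176.69, 176.69], [-43.24, 126.21], [12.49, 139.97], [-82, 262], [0, 151.66], [-163.58, 163.58]. Speed limits (degrees/s): [159.86, 159.86, 180, 180, 180, 180].

INTERFACE

Orientations are given as a 3x3 rotation matrix whose columns are the frame's x, y, z axes.
In Python, from rig import bot, viewer, workorder, models gives the robot as it stands.
- The arm moves only by the shell command python3 -m jog 'ROWS'. ROWS is JSON, a list of rows, each a list of 7 numbers: the opening, from 0 (shut) to 1 (fully open), then the shift along the tool's x, y, z in m, then the turn, a rotation vector about the tool's x, y, z in degrees. In form: [[claw, x, y, z, ax, ay, az], ...]. A call has 1 to 20 rows; each row is the pose to reach, as a shift and turn from the pose commanded when the call began, along the tool's axes at that moment; what a row does not reach only later rows make up. A row lasts 1/8 s, in which the tool goes at most 62.5 mm and 10.7 degrees, less where a joint would pass 70% of its speed; a pose out of reach is approached as far as the arm can. A call with a gripper value outside its range is refused whole. The fingers move at their own pace and stop on an object; the grip force is fixed at half the most. Time passes only in rows, so rows that repeat a pose let the fingers close. It gives the time, the measured TCP pose, the force, the opening and the grip force at its end, in the units of the state.
- bot.read_state(): the state, without advancing time (a new reading comes with each control period).
- viewer.capture(name): name is "scene" or "side" or "wrist"; returns (picture, depth): 480x640x3 uint8, blue, green, red; 480x640 float32, m along the optical axis (not along the pixel's ray), 0 where there is no reading.
- viewer.camera_info(name): a dict with "fx", "fy", "cx", "cy" (pixels), "world_to_cam" (4x4, takes a point from world to camera coordinates). Camera axes: x right, y down, z forward; pixel columns grow to the right and rows downward; lengths in m; the calibration is good to about 2 mm. A picture is of the moment at which its call begins: read the wrist's pose just before it. camera_info takes no time and is no camera call; for the wrist camera it gives the pose at the moment of the call.
- workorder.hand_in(): hands the job in; it is judged then, once.
Trained networks look in the newest picture that a camera, given by its name, has taken for a name from the list of things; names that differ only in an ending like _2 or _b are one class to them, and where a whole thing is asked for, a point or a joint stands for the part that bears it (a point fixed in the world has none). Each returns a list of dicts, best first, with "p" (0 to 1); they miss things now and then, are a little off and sometimes report something else, mostly with a low value. They report only what shows in the picture. A call takes as long as a camera call. They do not tell look-alikes from the thing itself.
- models.outline_of(camera, thing): "mask" (480x640 bool, what is visible of it).
- models.tip_of(camera, thing): "xyz" ([x, y, z] in m, in world coordinates, good to about 4 mm: a listed point, or the origin of a listed thing).
The state is a dict: "time_s": time; "joint_positions": joint angles; "qvel": joint speeds; "tau": joint torques, N m; "position": TCP position; "tcp_rot": TCP orientation; "force": force on the tool from outside, world axes, zero at the start; "moment": the same for the moment, N m; "opening": opening from 0.0 (shut) to 1.0 (fully open); "grasp_force": force on a finger pad.
Only numpy, scipy, OpenCV 4.12 (cv2) and the standard library are available. Lean on these libraries where they do the work, as an engineer would, in place of code of your own. Each camera call takes 0.05 s, during which the arm holds its last target. There are 200 camera calls.

## Working session

There is one attempt and no reset: what is moved stays moved. The work goes in short steps, Python scripts to look and compute and a shell command to move; the robot and the scene stay as the last step left them, time stands still between calls to the robot, and variables do not carry over. Pictures are saved under pics/ and viewed, at most 10 in all, crops included, and the job is handed in when it is done.

```bash
ls; mkdir -p pics
python3 - <<'E'
from rig import bot, viewer, workorder, models
import cv2, numpy as np
s=bot.read_state(); print(s['time_s'],s['position'],s['tcp_rot'],s['opening'])
for c in ["scene","side"]:
    im,d=viewer.capture(c); cv2.imwrite(f'pics/{c}0.png',im); np.save(f'pics/{c}0d.npy',d)
    ci=viewer.camera_info(c); print(c,ci['fx'],np.round(ci['world_to_cam'],3).tolist())
    for t in ["slate","rack","bed","spatula","straightedge","ruler"]:
        print(c,t,[(round(r['p'],2),np.round(r['xyz'],3).tolist()) for r in models.tip_of(c,t)][:4])
E
```

```text
pics
0.0 [ 0.23968127 -0.57645341  0.23256929] [[ 9.23459846e-01  3.83694783e-01 -4.75621620e-04]
 [ 3.83694896e-01 -9.23457493e-01  2.11798985e-03]
 [ 3.73445305e-04 -2.13837216e-03 -9.99997644e-01]] 0.9980413082033583
scene 498.4170700985684 [[0.594, 0.805, 0.008, -0.293], [0.607, -0.441, -0.662, -0.279], [-0.529, 0.398, -0.75, 1.605], [0.0, 0.0, 0.0, 1.0]]
scene slate [(0.62, [0.594, 0.307, 0.028])]
scene rack []
scene bed [(0.97, [0.581, -0.29, -0.001]), (0.19, [0.757, -0.168, -0.0])]
scene spatula [(0.72, [0.546, -0.059, 0.001])]
scene straightedge [(0.9, [0.393, 0.123, 0.004]), (0.87, [0.319, -0.14, -0.002]), (0.81, [0.552, 0.06, 0.0])]
scene ruler [(0.68, [0.286, 0.306, -0.001])]
side 455.01218668042833 [[-0.852, -0.523, -0.012, 0.417], [-0.348, 0.585, -0.733, 0.238], [0.391, -0.62, -0.68, 0.95], [0.0, 0.0, 0.0, 1.0]]
side slate [(0.74, [0.588, 0.303, 0.033])]
side rack []
side bed [(0.62, [0.578, -0.289, -0.002]), (0.48, [0.754, -0.166, 0.003])]
side spatula [(0.97, [0.547, -0.059, 0.002])]
side straightedge [(0.76, [0.321, -0.145, -0.005]), (0.56, [0.393, 0.129, 0.005])]
side ruler [(0.77, [0.28, 0.305, 0.001])]
```

View pics/scene0.png

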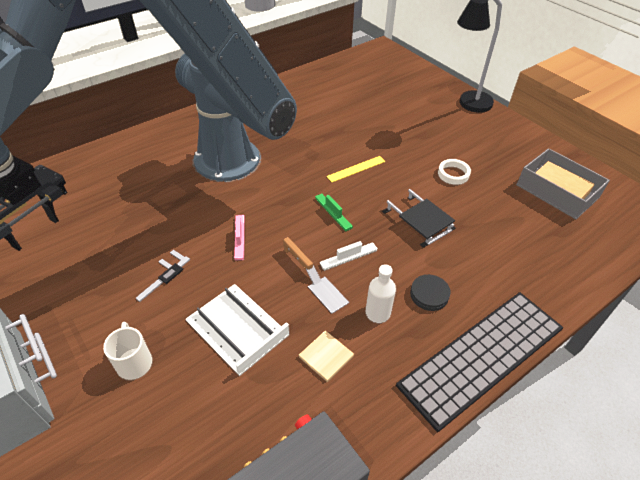

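View pics/side0.png

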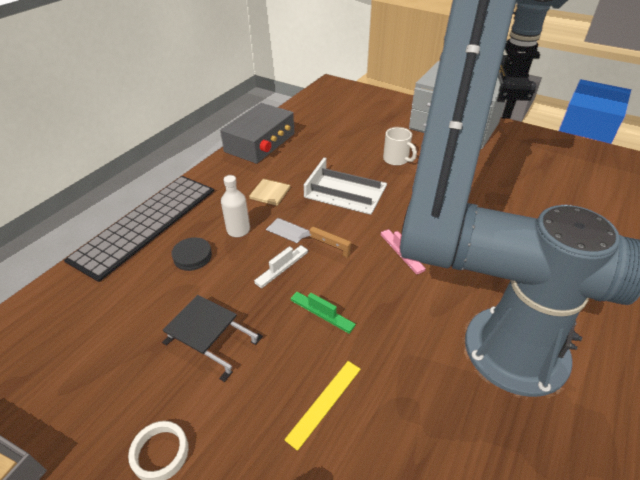

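Straightedge look-alikes in the scene picture are pink at (240,238), green at (334,212) and bare metal/white at (349,256). The metal one fits "aluminium". The slate lies on the rack at (428,218), the bed is at (238,328) and the spatula at (315,275). I'll check the metal one in a crop and measure poses from depth.

```bash
cat > h.py <<'E'
from rig import bot, viewer, workorder, models
import cv2, numpy as np
def cloud(c, im_d=None):
    ci=viewer.camera_info(c)
    im,d=im_d if im_d else viewer.capture(c)
    v,u=np.mgrid[:480,:640]
    P=np.stack([(u-ci['cx'])/ci['fx']*d,(v-ci['cy'])/ci['fy']*d,d],-1)
    T=np.linalg.inv(np.array(ci['world_to_cam']))
    W=P@T[:3,:3].T+T[:3,3]; W[d==0]=np.nan
    return im,W
def sel(W,c,r,z0,z1):
    m=(np.hypot(W[...,0]-c[0],W[...,1]-c[1])<r)&(W[...,2]>z0)&(W[...,2]<z1)
    return m
def rect(p):
    (c,s,a)=cv2.minAreaRect((p[:,:2]*1000).astype(np.float32)); return np.round(c,1),np.round(s,1),round(a,2)
def pca(p):
    q=p[:,:2]; c=q.mean(0); w,V=np.linalg.eigh(np.cov((q-c).T)); return c,np.degrees(np.arctan2(V[1,1],V[0,1]))%180,np.sqrt(w)
E
python3 - <<'E'
from h import *
cl={}
for c in ["scene","side"]:
    im=cv2.imread(f'pics/{c}0.png'); d=np.load(f'pics/{c}0d.npy')
    im,W=cloud(c,(im,d)); cl[c]=W
    t=sel(W,(.45,0),.03,-.1,.1); print(c,'table z',np.nanmean(W[t][:,2]),np.nanstd(W[t][:,2]))
    for n,ce,r,z0,z1 in [('slate',(.59,.305),.11,.032,.06),('rackrails',(.55,.29),.16,.02,.034),('handle',(.49,-.065),.12,.03,.06),('blade',(.62,-.06),.055,.001,.008),('slats',(.58,-.29),.13,.022,.036),('fence',(.63,-.31),.12,.039,.06),('rib',(.552,.06),.06,.03,.06),('bar',(.552,.06),.09,.004,.016)]:
        p=W[sel(W,ce,r,z0,z1)]
        if len(p)>5: print(c,n,len(p),'rect',*rect(p),'pca',pca(p),'zmed',np.round(np.median(p[:,2]),4))
im=cv2.imread('pics/scene0.png')
cv2.imwrite('pics/crop1.png',cv2.resize(im[170:380,180:460],None,fx=2.8,fy=2.8,interpolation=cv2.INTER_CUBIC))
E
```

```text
scene table z -0.0009014472782407095 0.0021941820879177224
scene slate 1170 rect [576.4 305.7] [148.  115.5] 0.47 pca (array([0.59486121, 0.30414287]), np.float64(70.11287344141283), array([0.03276538, 0.03286252])) zmed 0.0371
scene rackrails 243 rect [562.5 306.6] [113.2 180.3] 89.56 pca (array([0.55889152, 0.303238  ]), np.float64(173.6196731029223), array([0.0400914 , 0.06124276])) zmed 0.0305
scene handle 355 rect [513.2 -41.3] [158.7  85.5] 37.7 pca (array([ 0.49884155, -0.05250523]), np.float64(26.777815597046498), array([0.02230344, 0.03987577])) zmed 0.0433
scene blade 607 rect [620.4 -59.4] [107.9 104.5] 13.72 pca (array([ 0.62134074, -0.05979551]), np.float64(175.13649181883855), array([0.02128618, 0.02873939])) zmed 0.0028
scene slats 504 rect [ 575.  -292.2] [196.3 150.7] 8.78 pca (array([ 0.60430785, -0.28683626]), np.float64(4.0199387412574765), array([0.04287886, 0.06449525])) zmed 0.0282
scene fence 283 rect [ 666.  -277.5] [ 10.7 150.2] 8.34 pca (array([ 0.66713383, -0.27965159]), np.float64(98.3753100474627), array([0.00279862, 0.04330507])) zmed 0.0445
scene rib 1
[... 1026 characters left out ...]
0059, 0.02753575])) zmed 0.003
side slats 455 rect [ 569.3 -286.5] [193.5 152.1] 6.6 pca (array([ 0.5834586 , -0.28310384]), np.float64(10.770791983814973), array([0.04290938, 0.06213106])) zmed 0.0278
side fence 117 rect [ 663.9 -274.9] [  9.9 153.8] 9.03 pca (array([ 0.66299842, -0.27202426]), np.float64(98.49655180891966), array([0.00265153, 0.04490331])) zmed 0.0453
side rib 192 rect [552.9  63.6] [70.2 15. ] 77.71 pca (array([0.55136553, 0.06597172]), np.float64(78.57387333721363), array([0.00374949, 0.02069465])) zmed 0.0422
side bar 440 rect [552.6  63.6] [159.4 139.5] 72.55 pca (array([0.55128477, 0.07011409]), np.float64(79.31150718689369), array([0.01232811, 0.05090524])) zmed 0.01
```

View pics/crop1.png

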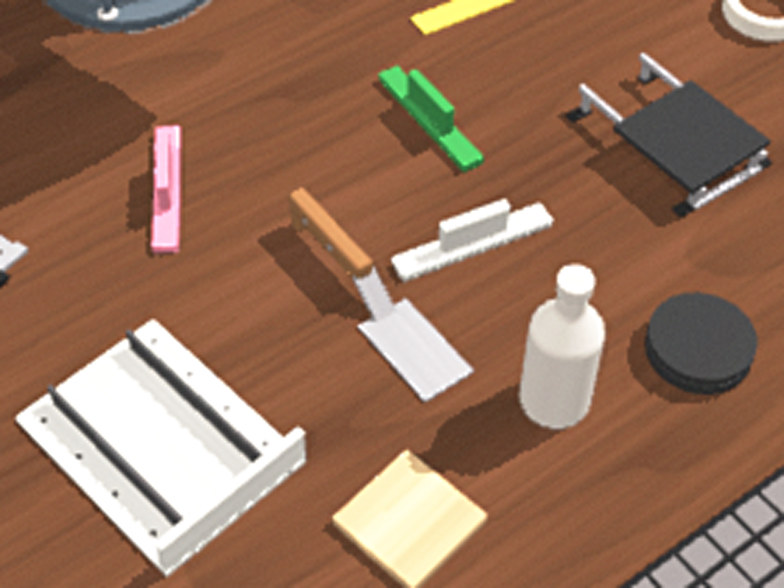

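The crop shows the bare-metal straightedge at (470,240). The other two are painted pink (165,190) and green (430,115), so the metal one is the one meant. I'll get the spatula's pose and the wrist camera's offset next.

Run:
```python
from h import *
for c in ["scene","side"]:
    d=np.load(f'pics/{c}0d.npy'); im=cv2.imread(f'pics/{c}0.png'); im,W=cloud(c,(im,d))
    for n in ['spatula']:
        m=models.outline_of(c,n)[0]; p=W[m['mask']&(W[...,2]>-.01)&(W[...,2]<.06)]; p=p[np.hypot(p[:,0]-.55,p[:,1]+.06)<.16]
        print(c,n,m['p'],rect(p),pca(p)[:2])
        h=p[p[:,2]>.036]; b=p[(p[:,2]<.012)]; print(rect(h),pca(h)[:2],rect(b),h[:,2].max())
s=bot.read_state(); R=np.array(s['tcp_rot']); t=np.array(s['position'])
T=np.linalg.inv(np.array(viewer.camera_info('wrist')['world_to_cam']))
print('cam in tool',R.T@(T[:3,3]-t)); print(np.round(R.T@T[:3,:3],3)); print(viewer.camera_info('wrist')['fx'])
```

```text
scene spatula 0.8 (array([550.8, -62.2]), array([240.8,  59.4]), 3.38) (array([ 0.57499005, -0.05933385]), np.float64(1.4532904948766543))
(array([489. , -59.4]), array([117.4,  20.3]), 0.28) (array([ 0.49055653, -0.06033407]), np.float64(179.9612874488741)) (array([551.6, -62.1]), array([239.2,  59.4]), 3.38) 0.04976536303679646
side spatula 0.98 (array([551.7, -68.6]), array([242.5,  76.1]), 6.97) (array([ 0.54894274, -0.05393569]), np.float64(179.16582645403946))
(array([486.1, -55.3]), array([115.3,  21.9]), 0.04) (array([ 0.48379376, -0.05332786]), np.float64(0.310081025534231)) (array([552.2, -68.7]), array([241. ,  75.7]), 7.8) 0.04903066493966979
cam in tool [ 0.07833051 -0.00064571 -0.15068887]
[[ 0.001 -0.958 -0.287]
 [ 1.     0.001  0.001]
 [-0.    -0.287  0.958]]
363.0220473319283
```

```bash
python3 -m jog '[[1,0.424,-0.134,-0.02,0,0,14.6],[1,0.424,-0.134,-0.02,0,0,14.6],[1,0.424,-0.134,-0.02,0,0,14.6],[1,0.424,-0.134,-0.02,0,0,14.6],[1,0.424,-0.134,-0.02,0,0,14.6],[1,0.424,-0.134,-0.02,0,0,14.6],[1,0.424,-0.134,-0.02,0,0,14.6],[1,0.424,-0.134,-0.02,0,0,14.6],[1,0.424,-0.134,-0.02,0,0,14.6],[1,0.424,-0.134,-0.02,0,0,14.6]]'
python3 - <<'E'
from h import *
im,W=cloud('wrist'); cv2.imwrite('pics/wbed.png',im); np.save('pics/wbed.npy',W)
for n,ce,r,z0,z1 in [('slats',(.58,-.29),.13,.024,.035),('fence',(.65,-.28),.12,.04,.06)]:
    p=W[sel(W,ce,r,z0,z1)]; print(n,len(p),*rect(p),pca(p),np.median(p[:,2]))
t=W[sel(W,(.5,-.2),.3,-.01,.003)]; print(np.median(t[:,2]))
E
```

```text
time_s: 2.05
position: [0.5788, -0.2919, 0.2534]
tcp_rot: [[0.991, 0.137, -0.001], [0.137, -0.991, -0.0], [-0.001, -0.0, -1.0]]
force: [-0.6, -0.2, 0.3]
opening: 1.004
grasp_force: 0.0
slats 1517 [ 565.7 -282.9] [186.9 108.9] 8.55 (array([ 0.57499766, -0.29148672]), np.float64(9.380740463853357), array([0.04183849, 0.0544215 ])) 0.029444460447499654
fence 1424 [ 663.6 -278.7] [  8. 150.] 8.54 (array([ 0.66364194, -0.27898769]), np.float64(98.49010973045456), array([0.00230787, 0.04320859])) 0.04548559463055757
-0.00039584375605472566
```

View pics/wbed.png

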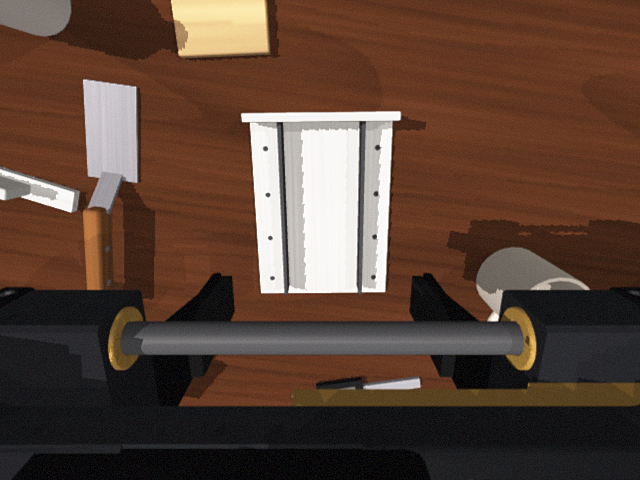

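The picture shows the bed at (320,200) with its fence at the far edge (320,117). Its yaw is 8.5° and its origin is at about (0.5835, -0.2907). Next is the spatula.

```bash
python3 -m jog '[[1,-0.036,-0.242,0.033,0,0,7.9],[1,-0.036,-0.242,0.033,0,0,7.9],[1,-0.036,-0.242,0.033,0,0,7.9],[1,-0.036,-0.242,0.033,0,0,7.9],[1,-0.036,-0.242,0.033,0,0,7.9],[1,-0.036,-0.242,0.033,0,0,7.9],[1,-0.036,-0.242,0.033,0,0,7.9]]'
python3 - <<'E'
from h import *
im,W=cloud('wrist'); cv2.imwrite('pics/wspat.png',im)
m=models.outline_of('wrist','spatula'); print([x['p'] for x in m], [(x['p'],x['xyz']) for x in models.tip_of('wrist','spatula')])
p=W[m[0]['mask']]; p=p[(p[:,2]<.06)&(np.abs(p[:,1]+.057)<.05)]
for a,b in [(.036,.06),(-.003,.008)]:
    q=p[(p[:,2]>a)&(p[:,2]<b)]; print(len(q),rect(q),pca(q)[:2],np.median(q[:,2]))
h=p[p[:,2]>.036]
for x in np.arange(.44,.56,.02):
    q=h[np.abs(h[:,0]-x)<.01]; 
    if len(q): print(round(x,2),np.round((q[:,1].min(),q[:,1].max(),q[:,2].max()),4))
E
```

```text
time_s: 2.98
position: [0.5118, -0.058, 0.221]
tcp_rot: [[1.0, -0.001, 0.002], [-0.001, -1.0, -0.001], [0.002, 0.001, -1.0]]
force: [1.5, -0.3, 0.3]
opening: 0.999
grasp_force: 0.0
[0.7] [(0.8, [0.5497, -0.0594, 0.0032])]
2130 (array([485.8, -59. ]), array([113.6,  17.7]), 0.44) (array([ 0.48884052, -0.05934343]), np.float64(0.29937238145521405)) 0.04517738110300962
6270 (array([559.3, -59.2]), array([218.3,  55.9]), 0.09) (array([ 0.61960114, -0.05903352]), np.float64(0.4147850591821225)) 0.0026612728822413556
0.44 [-0.0683 -0.0504  0.0471]
0.46 [-0.0681 -0.0504  0.0483]
0.48 [-0.068  -0.0506  0.0477]
0.5 [-0.0677 -0.0507  0.0471]
0.52 [-0.0676 -0.0509  0.0475]
0.54 [-0.0675 -0.051   0.0478]
```

```bash
python3 -m jog '[[0.45,0.021,0.001,0.05,0,0,-0.3],[0.45,0.021,0.001,0.1,0,0,-0.3],[0.45,0.021,0.001,0.15,0,0,-0.3],[0.45,0.021,0.001,0.18,0,0,-0.3],[0.45,0.021,0.001,0.195,0,0,-0.3],[0.45,0.021,0.001,0.195,0,0,-0.3],[0.45,0.021,0.001,0.195,0,0,-0.3]]'
```

```text
time_s: 4.0
position: [0.5328, -0.0575, 0.0266]
tcp_rot: [[1.0, 0.006, 0.002], [0.006, -1.0, -0.001], [0.002, 0.001, -1.0]]
force: [0.5, 0.4, 0.1]
opening: 0.459
grasp_force: 0.0
```

```bash
python3 -m jog '[[0.45,0,0.0015,0.001,0,0,0],[0.1,0,0.0015,0.001,0,0,0],[0.1,0,0.0015,0.001,0,0,0],[0.1,0,0.0015,0.001,0,0,0],[0.1,0,0.0015,0.001,0,0,0],[0.1,0,0.0015,0.001,0,0,0]]'
```

```text
time_s: 4.75
position: [0.532, -0.0587, 0.0248]
tcp_rot: [[1.0, 0.006, 0.0], [0.006, -1.0, -0.0], [0.0, 0.0, -1.0]]
force: [-0.3, -0.8, 3.6]
opening: 0.209
grasp_force: 30.0
```

```bash
python3 -m jog '[[0.1,0,0,-0.02,0,0,0],[0.1,0,0,-0.06,0,0,0],[0.1,0,0,-0.12,0,0,0],[0.1,0,0,-0.18,0,0,0],[0.1,0,-0.04,-0.225,0,0,0],[0.1,0,-0.1,-0.225,0,0,0],[0.1,0,-0.16,-0.225,0,0,0],[0.1,0,-0.21,-0.225,0,0,0],[0.1,0,-0.24,-0.225,0,0,0],[0.1,0,-0.24,-0.225,0,0,0],[0.1,0,-0.24,-0.225,0,0,0]]'
python3 - <<'E'
from h import *
im,W=cloud('wrist'); cv2.imwrite('pics/wslate.png',im); np.save('pics/wslate.npy',W)
s=bot.read_state(); R=np.array(s['tcp_rot']);t=np.array(s['position'])
p=W[sel(W,(.59,.305),.085,.033,.05)]; print('slate',len(p),rect(p),pca(p)[:2],np.median(p[:,2]))
p=W[sel(W,(.55,.305),.2,.022,.034)]; print('rails',len(p),rect(p),pca(p)[:2])
L=(W-t)@R
b=L[(np.abs(L[...,1])<.04)&(L[...,0]>.05)&(L[...,0]<.16)&(np.abs(L[...,2])<.06)]; print('blade in tool',len(b),rect(b),pca(b)[:2])
A=np.c_[b[:,0],b[:,1],np.ones(len(b))]; print(np.linalg.lstsq(A,b[:,2],rcond=None)[0])
E
```

```text
time_s: 6.12
position: [0.5296, 0.1811, 0.2488]
tcp_rot: [[1.0, 0.007, -0.002], [0.007, -1.0, -0.001], [-0.002, 0.001, -1.0]]
force: [-0.1, 0.7, -2.3]
opening: 0.218
grasp_force: 30.0
slate 13309 (array([589.1, 306.2]), array([110.3, 110.6]), 1.28) (array([0.59167243, 0.30563641]), np.float64(93.75595860981133)) 0.03759100743302918
rails 1099 (array([559.1, 374.8]), array([249.8, 179.4]), 89.5) (array([0.51573446, 0.32367287]), np.float64(103.55107670686323))
blade in tool 15309 (array([86.3, -0.3]), array([73. , 54.2]), 0.52) (array([ 0.08631638, -0.00035062]), np.float64(0.5716512633120487))
[0.29492292 0.00456749 0.02176295]
```

View pics/wslate.png

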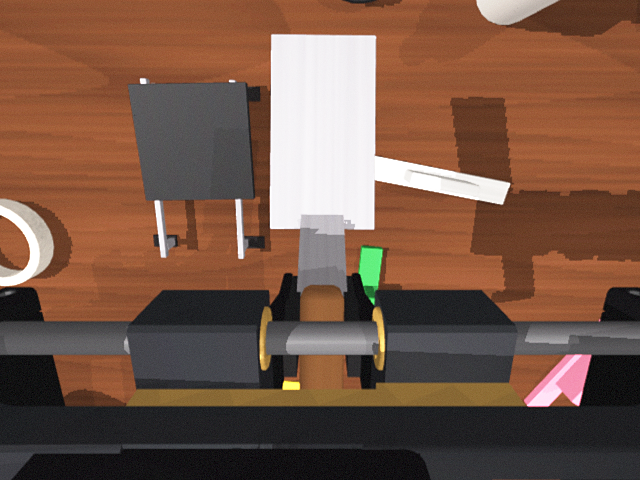

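The slate is at (192,140), centre (0.589, 0.306), yaw 1.3°. The rails' open ends are at (163,250) and (240,250), facing the robot. The blade at (323,130) seems to have sagged in the grip. I'll check whether it is still creeping.

```bash
cat >> h.py <<'E'
def blade():
    im,W=cloud('wrist'); s=bot.read_state(); R=np.array(s['tcp_rot']);t=np.array(s['position'])
    L=(W-t)@R
    b=L[(np.abs(L[...,1])<.026)&(L[...,0]>.06)&(L[...,0]<.13)&(L[...,2]>-.08)&(L[...,2]<.085)]
    k=np.linalg.lstsq(np.c_[b[:,0],b[:,1],np.ones(len(b))],b[:,2],rcond=None)[0]
    b=b[np.abs(b@np.r_[k[:2],-1]+k[2])<.004]
    k=np.linalg.lstsq(np.c_[b[:,0],b[:,1],np.ones(len(b))],b[:,2],rcond=None)[0]
    wn=R@np.r_[-k[:2],1]; wn/=-wn[2]*-1
    print('blade tool pitch',np.degrees(np.arctan(k[0])).round(2),'roll',np.degrees(np.arctan(k[1])).round(2),'z0',k[2].round(4),'world slope x,y deg',np.degrees(np.arctan(-wn[:2]/wn[2])).round(2),'xmax',np.percentile(b[:,0],99.5).round(4),'world z at x=.1:',(t+R@np.r_[.1,0,k[2]+.1*k[0]]).round(4))
    return im,W
E
python3 - <<'E'
from h import *
blade()
E
python3 -m jog '[[0.0,0,0,0,0,0,0],[0.0,0,0,0,0,0,0],[0.0,0,0,0,0,0,0],[0,0,0,0,0,0,0]]'
python3 - <<'E'
from h import *
blade(); s=bot.read_state(); print(s['moment'],s['force'])
im,W=cloud('wrist'); R=np.array(s['tcp_rot']);t=np.array(s['position']);L=(W-t)@R
for x in np.arange(-.02,.14,.01):
    q=L[(np.abs(L[...,0]-x)<.003)&(np.abs(L[...,1])<.006)&(L[...,2]>-.06)&(L[...,2]<.09)]
    if len(q): print(round(x,3),len(q),np.median(q[:,2]).round(4))
E
```

```text
blade tool pitch 16.71 roll 0.24 z0 0.0217 world slope x,y deg [-16.79   0.14] xmax 0.122 world z at x=.1: [0.6299 0.1809 0.1972]
time_s: 6.72
position: [0.5303, 0.1814, 0.2496]
tcp_rot: [[1.0, 0.006, 0.0], [0.006, -1.0, 0.0], [0.0, -0.0, -1.0]]
force: [0.8, -0.2, -2.9]
opening: 0.216
grasp_force: 30.0
blade tool pitch 15.95 roll 0.31 z0 0.0215 world slope x,y deg [-15.95   0.21] xmax 0.123 world z at x=.1: [0.6303 0.1821 0.1995]
[0.05268864 0.0864367  0.05893939] [ 0.56142578 -0.67357859 -2.49009441]
-0.02 422 -0.0286
-0.01 279 -0.0263
0.01 825 -0.0191
0.02 459 0.0102
0.03 385 0.0244
0.04 279 0.0329
0.05 273 0.0356
0.06 279 0.0384
0.07 290 0.0413
0.08 276 0.0439
0.09 279 0.0468
0.1 282 0.0497
0.11 284 0.0525
0.12 292 0.0553
```

The sag is stable at about 16°, so the pads alone won't hold the pitch once the slate is on. I'll put the spatula back and regrip with the tool leaning back about 40°. Then the gripper body's rear edge bears on the handle top and supports the pitch by geometry.

```bash
cat >> h.py <<'E'
from scipy.spatial.transform import Rotation as Ro
def goal(G,yaw,pitch,roll=0):
    """grasp point G (8 mm behind TCP), tool x at yaw, leaning back by pitch: row from here"""
    s=bot.read_state(); Rc=np.array(s['tcp_rot']); pc=np.array(s['position'])
    Rt=(Ro.from_euler('z',yaw,degrees=True)*Ro.from_euler('x',180,degrees=True)*Ro.from_euler('y',pitch,degrees=True)).as_matrix()
    p=np.array(G)+Rt@[0,0,.008]
    print('row',(Rc.T@(p-pc)).round(4).tolist(),Ro.from_matrix(Rc.T@Rt).as_rotvec(degrees=True).round(2).tolist(),'tcp',p.round(4))
    return p,Rt
E
python3 - <<'E'
from h import *
goal((.532,-.0587,.12),.3,16)
print(bot.read_state()['joint_positions'])
E
```

```text
row [0.0024, 0.2402, 0.1373] [-0.01, 15.99, 0.06] tcp [ 0.5342 -0.0587  0.1123]
[7.47118797e+00 2.41536512e+01 9.04207224e+01 2.28567213e-03
 6.54187860e+01 9.71074426e+01]
```

```bash
python3 -m jog '[[0,0,0.05,0,0,5,0],[0,0,0.1,0,0,10,0],[0,0,0.15,0,0,16,0],[0,0,0.2,0.02,0,16,0],[0,0.002,0.23,0.06,0,16,0],[0,0.002,0.24,0.1,0,16,0],[0,0.002,0.24,0.137,0,16,0],[0,0.002,0.24,0.137,0,16,0],[0,0.002,0.24,0.137,0,16,0]]'
python3 - <<'E'
from h import *
blade(); goal((.532,-.0587,.0335),.3,16)
E
```

```text
time_s: 7.95
position: [0.5347, -0.0586, 0.1136]
tcp_rot: [[0.961, 0.007, 0.277], [0.007, -1.0, 0.001], [0.277, 0.001, -0.961]]
force: [-0.7, 0.4, -1.9]
opening: 0.211
grasp_force: 30.0
blade tool pitch 18.42 roll 0.34 z0 0.0219 world slope x,y deg [-2.24  0.23] xmax 0.1196 world z at x=.1: [ 0.6465 -0.0579  0.089 ]
row [-0.0255, -0.0001, 0.0846] [0.04, -0.18, 0.11] tcp [ 0.5342 -0.0587  0.0258]
```

```bash
python3 -m jog '[[0,-0.006,0,0.03,0,2,0],[0,-0.016,0,0.06,0,2,0],[0,-0.023,0,0.077,0,2,0],[0,-0.0255,0,0.0845,0,2,0],[0,-0.0255,0,0.0850,0,2,0],[0.35,-0.0255,0,0.0850,0,2,0],[0.45,-0.0255,0,0.0850,0,2,0],[0.45,-0.0255,0,0.0850,0,2,0]]'
python3 - <<'E'
from h import *
im,W=cloud('wrist'); cv2.imwrite('pics/wsp2.png',im)
p=W[(np.abs(W[...,1]+.059)<.04)&(W[...,0]>.44)&(W[...,0]<.70)&(W[...,2]<.06)]
b=p[(p[:,0]>.58)&(p[:,0]<.66)&(np.abs(p[:,1]+.059)<.022)]; k=np.linalg.lstsq(np.c_[b[:,:2],np.ones(len(b))],b[:,2],rcond=None)[0];print('blade slope',k,b[:,2].mean())
q=p[(p[:,2]>.0015)&(p[:,2]<.01)&(p[:,0]>.57)];print(rect(q),pca(q)[:2], q[:,0].max())
goal((.5295,-.0587,.033),.3,40)
E
```

```text
time_s: 9.0
position: [0.5334, -0.0587, 0.0247]
tcp_rot: [[0.95, 0.006, 0.311], [0.006, -1.0, 0.001], [0.311, 0.001, -0.95]]
force: [0.8, -0.6, 0.1]
opening: 0.425
grasp_force: 0.0
blade slope [ 0.00101844 -0.00020466  0.00193153] 0.002574748846302693
(array([628.5, -62.7]), array([117.9,  73.5]), 1.81) (array([ 0.61843645, -0.058262  ]), np.float64(0.1887049240049521)) 0.6880540199884538
row [0.0021, 0.0, -0.0018] [-0.0, 21.92, 0.07] tcp [ 0.5346 -0.0587  0.0269]
```

```bash
python3 -m jog '[[0.45,0.001,0,-0.001,0,8,0],[0.45,0.002,0,-0.002,0,15,0],[0.45,0.002,0,-0.002,0,22,0],[0.45,0.002,0,-0.002,0,22,0]]'
python3 -c "
from h import *
s=bot.read_state();print(s['joint_positions'],s['moment']);goal((.5295,-.0587,.033),.3,42)"
```

```text
time_s: 9.55
position: [0.528, -0.0305, 0.0215]
tcp_rot: [[0.897, 0.049, 0.439], [-0.006, -0.992, 0.125], [0.441, -0.115, -0.89]]
force: [0.4, 0.4, -0.1]
opening: 0.454
grasp_force: 0.0
[-25.49564072  44.90562258 122.52828159 114.98665275  19.4252874
 -49.81601702] [-0.01746578  0.24975467  0.06716684]
row [0.0088, 0.0277, -0.0055] [-6.9, 15.74, -1.6] tcp [ 0.5349 -0.0587  0.0271]
```

The tilt ran into the wrist singularity (joint 5 near 0), so I'll back straight up and check the spatula.

```bash
python3 -m jog '[[0.5,0.013,-0.003,-0.027,0,0,0],[0.6,0.027,-0.007,-0.053,0,0,0],[0.6,0.053,-0.014,-0.107,0,0,0],[0.6,0.053,-0.014,-0.107,0,0,0]]'
python3 - <<'E'
from h import *
s=bot.read_state();print(np.round(s['joint_positions'],1))
im,W=cloud('wrist'); cv2.imwrite('pics/wsp3.png',im)
for c in ['scene','side']:
    im,W=cloud(c); m=models.outline_of(c,'spatula')
    if m:
        p=W[m[0]['mask']&(W[...,2]>-.01)&(W[...,2]<.06)]; h=p[p[:,2]>.036]; print(c,m[0]['p'],rect(h),pca(h)[:2]); cv2.imwrite(f'pics/{c}1.png',im)
    print(c,[(round(r['p'],2),np.round(r['xyz'],3)) for r in models.tip_of(c,'spatula')])
E
```

```text
time_s: 10.05
position: [0.5279, -0.0304, 0.1425]
tcp_rot: [[0.898, 0.049, 0.437], [-0.007, -0.992, 0.125], [0.439, -0.115, -0.891]]
force: [0.2, 0.4, -0.5]
opening: 0.594
grasp_force: 0.0
[-25.4  27.5 119.5  56.4  21.1  12. ]
scene 0.95 (array([490.7, -29.3]), array([ 18.9, 114.6]), 80.89) (array([ 0.49563585, -0.03046947]), np.float64(170.58019192903257))
scene [(0.67, array([ 0.544, -0.038,  0.002]))]
side 0.84 (array([485.5, -23.5]), array([ 21.9, 114.5]), 77.83) (array([ 0.48427299, -0.02135707]), np.float64(169.01458612931827))
side [(0.77, array([ 0.548, -0.037,  0.003]))]
```

```bash
cat > kin.py <<'E'
import numpy as np
from scipy.optimize import least_squares
from scipy.spatial.transform import Rotation as Ro
def E(a,t): return Ro.from_euler(a,t,degrees=True).as_matrix()
def fk(q,k):
    a1,h,L1,L2,e1,e2,d,a3=k
    R=E('z',q[0]); p=np.array([0,0,h])+R@[a1,e1,0]
    R=R@E('y',q[1]); p=p+R@[0,0,L1]
    R=R@E('y',q[2]); p=p+R@[a3,0,L2]
    R=R@E('z',q[3]); R=R@E('y',q[4]); p=p+R@[0,e2,0]
    R=R@E('z',q[5]); 
    return p+R@[0,0,d],R
E
cat > data.py <<'E'
D=[([-77.664,30.224,82.088,0,67.689,-10.227],[.2397,-.5765,.2326]),
([7.4712,24.1537,90.4207,0.0023,65.4188,97.1074],[.5303,.1814,.2496])]
E
python3 - <<'E'
from h import *; from kin import *; from data import D
s=bot.read_state(); D=D+[(s['joint_positions'],s['position'])]
print(fk(D[1][0],[0,0,0,0,0,0,0,0])[1].round(3)); print(np.array(s['tcp_rot']).round(3), fk(D[2][0],[0,0,0,0,0,0,0,0])[1].round(3))
print(repr(list(np.round(s['joint_positions'],4))),np.round(s['position'],4))
f=lambda k:np.concatenate([fk(q,k)[0]-p for q,p in D]+[1e-3*(k-np.array([0,.3,.55,.4,.05,.05,.3,0]))])
r=least_squares(f,[0,.3,.6,.3,.05,.05,.3,0]); print(r.x.round(4),np.abs(r.fun[:9]).max())
E
```

```text
[[-0.006  1.     0.   ]
 [ 1.     0.006  0.   ]
 [ 0.     0.    -1.   ]]
[[ 0.899  0.049  0.435]
 [-0.007 -0.992  0.127]
 [ 0.438 -0.117 -0.891]] [[-0.049  0.899  0.435]
 [ 0.992 -0.007  0.127]
 [ 0.117  0.438 -0.891]]
[np.float64(-25.4508), np.float64(27.8112), np.float64(119.565), np.float64(57.0322), np.float64(21.051), np.float64(11.3371)] [ 0.5275 -0.0298  0.1404]
[ 0.0195  0.2321  0.5903  0.3641  0.1233 -0.0124  0.2759  0.1031] 5.1103999336582495e-05
```

```bash
python3 -c "
from h import *; goal((.5295,-.04,.125),0,40)"
```

```text
row [-0.0029, 0.013, 0.021] [-7.19, 13.99, -1.31] tcp [ 0.5346 -0.04    0.1189]
```

```bash
python3 -m jog '[[0.6,-0.003,0.013,0.021,-7.2,14,-1.3],[0.6,-0.003,0.013,0.021,-7.2,14,-1.3],[0.6,-0.003,0.013,0.021,-7.2,14,-1.3],[0.6,-0.003,0.013,0.021,-7.2,14,-1.3],[0.6,-0.003,0.013,0.021,-7.2,14,-1.3],[0.6,-0.003,0.013,0.021,-7.2,14,-1.3]]'
python3 -c "
from h import *;s=bot.read_state(); print(repr(list(map(float,np.round(s['joint_positions'],3)))),np.round(s['position'],4)); goal((.5295,-.04,.125),0,40)"
```

```text
time_s: 11.15
position: [0.5339, -0.0407, 0.1179]
tcp_rot: [[0.767, -0.002, 0.641], [-0.0, -1.0, -0.003], [0.641, 0.002, -0.767]]
force: [-0.4, -0.1, -0.4]
opening: 0.595
grasp_force: 0.0
[-25.227, 35.722, 130.032, 144.129, 27.534, -77.171] [ 0.5339 -0.0407  0.1179]
row [0.0012, -0.0007, -0.0002] [0.16, 0.11, -0.02] tcp [ 0.5346 -0.04    0.1189]
```

```bash
cat >> kin.py <<'E'
D=[([-77.664,30.224,82.088,0,67.689,-10.227],[.2397,-.5765,.2326]),
([7.4712,24.1537,90.4207,0.0023,65.4188,97.1074],[.5303,.1814,.2496]),
([-25.4508,27.8112,119.565,57.0322,21.051,11.3371],[.5275,-.0298,.1404]),
([-25.227,35.722,130.032,144.129,27.534,-77.171],[.5339,-.0407,.1179])]
f=lambda k:np.concatenate([fk(q,k)[0]-p for q,p in D]+[1e-3*(k-np.array([0,.3,.55,.4,.05,.05,.3,0]))])
K=least_squares(f,[0,.3,.6,.3,.05,.05,.3,0]); res=np.abs(K.fun[:12]).max(); K=K.x
lo=np.array([-176,-43,12.5,-82,0,-163]); hi=np.array([176,126,139.9,262,151.6,163.5])
def ik(G,yaw,pitch,q0):
    Rt=(Ro.from_euler('z',yaw,degrees=True)*Ro.from_euler('x',180,degrees=True)*Ro.from_euler('y',pitch,degrees=True)).as_matrix()
    p=np.array(G)+Rt@[0,0,.008]; R0=Rt@E('z',-90)
    g=lambda q:(lambda P,R:np.r_[(P-p)*10,Ro.from_matrix(R.T@R0).as_rotvec()])(*fk(q,K))
    r=least_squares(g,np.clip(q0,lo+.01,hi-.01),bounds=(lo,hi)); return r.x,np.abs(r.fun[:3]).max()*100,np.degrees(np.abs(r.fun[3:]).max())
E
python3 - <<'E'
from kin import *
print(K.round(4),res)
c,s=np.cos(np.radians(8.5)),np.sin(np.radians(8.5))
bed=lambda x,z:(.5835+c*x,-.2907+s*x,z)
for pitch in (40,34):
  for name,G,yaw in [('home',(.53,-.059,.033),.3),('homehi',(.53,-.059,.1),.3),('rackstart',(.385,.306,.045),1.3),('rackstart2',(.41,.306,.045),1.3),('rackin',(.485,.306,.045),1.3),('racklift',(.485,.306,.1),1.3),('mid',(.45,.15,.1),0),('mid2',(.45,0,.1),0),('bedover',bed(-.107,.1),8.5),('beddown',bed(-.107,.055),8.5),('bedout',bed(-.25,.05),8.5)]:
    best=[]
    for q0 in ([-25,36,130,144,27,-77],[10,30,120,180,30,-80],[-40,30,120,180,30,-80],[10,20,100,0,30,90],[-30,20,100,0,30,90]):
        best.append(ik(G,yaw,pitch,q0))
    ok=[b for b in best if b[1]<1 and b[2]<.5]
    u=[]
    for b in ok:
        if not any(np.abs(b[0]-x).max()<2 for x in u): u.append(b[0])
    print(pitch,name,[x.round(0).tolist() for x in u] or 'none %s'%min((round(b[1],1),round(b[2],1)) for b in best).__repr__())
E
```

```text
[ 0.0011  0.2742  0.5868  0.3907  0.111  -0.      0.2943  0.114 ] 0.0004980891087859873
40 home [[-28.0, 52.0, 130.0, 153.0, 42.0, -91.0]]
40 homehi [[-28.0, 40.0, 130.0, 144.0, 32.0, -81.0]]
40 rackstart [[39.0, 49.0, 129.0, 219.0, 38.0, -92.0]]
40 rackstart2 [[36.0, 48.0, 127.0, 219.0, 36.0, -95.0]]
40 rackin [[30.0, 47.0, 119.0, 219.0, 29.0, -103.0]]
40 racklift [[30.0, 40.0, 119.0, 231.0, 23.0, -116.0]]
40 mid [[8.0, 42.0, 137.0, 188.0, 39.0, -90.0]]
40 mid2 none (np.float64(2.8), np.float64(4.5))
40 bedover [[-63.0, 40.0, 116.0, 79.0, 38.0, -52.0]]
40 beddown [[-63.0, 46.0, 117.0, 87.0, 38.0, -62.0]]
40 bedout [[-83.0, 47.0, 125.0, 80.0, 41.0, -79.0]]
34 home [[-26.0, 48.0, 127.0, 149.0, 29.0, -85.0]]
34 homehi [[-26.0, 37.0, 126.0, 133.0, 20.0, -67.0]]
34 rackstart [[36.0, 46.0, 127.0, 223.0, 28.0, -100.0]]
34 rackstart2 [[34.0, 45.0, 124.0, 224.0, 26.0, -103.0]]
34 rackin [[28.0, 45.0, 117.0, 230.0, 19.0, -115.0]]
34 racklift [[28.0, 38.0, 116.0, 252.0, 16.0, -139.0]]
34 mid [[7.0, 37.0, 133.0, 190.0, 25.0, -93.0]]
34 mid2 [[-23.0, 39.0, 139.0, 156.0, 32.0, -89.0]]
34 bedover [[-60.0, 38.0, 114.0, 68.0, 34.0, -39.0]]
34 beddown [[-60.0, 44.0, 115.0, 77.0, 32.0, -50.0]]
34 bedout [[-80.0, 44.0, 124.0, 75.0, 35.0, -70.0]]
```

The tilted branch is feasible at every key pose; the fitted kinematics agree to 0.5 mm. Next I'll re-measure the displaced spatula and the straightedge.

Run:
```python
from h import *; from kin import ik
im,W=cloud('wrist'); cv2.imwrite('pics/w4.png',im)
m=models.outline_of('wrist','spatula'); print([x['p'] for x in m],[(x['p'],np.round(x['xyz'],4)) for x in models.tip_of('wrist','spatula')])
if m:
    p=W[m[0]['mask']]; p=p[p[:,2]<.06]
    h=p[p[:,2]>.036]; b=p[(p[:,2]>.0012)&(p[:,2]<.006)]
    for q in (h,b):
        if len(q)>20: print(len(q),rect(q),pca(q)[:2],q[:,0].min(),q[:,0].max())
for c in ['scene','side']:
    im,W=cloud(c); p=W[sel(W,(.552,.06),.06,.03,.048)]; print(c,'rib',rect(p),pca(p)[:2])
    p=W[sel(W,(.7,.02),.12,.06,.2)]; print('bottle',p[:,:2].min(0),p[:,:2].max(0))
for x in (.47,.49,.51):
    for y in (.05,0,-.05,-.1,-.15): print(x,y,[v.round(1) if np.ndim(v)==0 else v.round(0).tolist() for v in ik((x,y,.1),0,40,[-20,36,130,150,30,-80])])
```

```text
[0.9] [(0.64, array([ 5.472e-01, -3.750e-02, -2.000e-04]))]
1101 (array([519.1, -34.4]), array([18. , 46.5]), 79.09) (array([ 0.51035854, -0.03267055]), np.float64(169.71133011394713)) 0.4976702350269999 0.5423885775103898
6712 (array([615.6, -52.9]), array([ 54.1, 100.6]), 79.18) (array([ 0.61312951, -0.05271354]), np.float64(169.12493880802612)) 0.5615833512022945 0.669031068243345
scene rib (array([556.2,  59.7]), array([69.1, 15.2]), 77.5) (array([0.55696979, 0.05810451]), np.float64(78.88337265054552))
bottle [ 0.70998772 -0.02525904] [0.76723521 0.03464934]
side rib (array([552.4,  63.3]), array([70.8, 15.1]), 80.3) (array([0.55120406, 0.06581154]), np.float64(78.4706865164402))
bottle [ 0.7009112  -0.01502831] [0.75849998 0.0419208 ]
0.47 0.05 [[-13.0, 43.0, 140.0, 168.0, 43.0, -91.0], np.float64(0.0), np.float64(0.0)]
0.47 0 [[-23.0, 42.0, 140.0, 158.0, 41.0, -91.0], np.float64(0.5), np.float64(0.7)]
0.47 -0.05 [[-32.0, 43.0, 140.0, 149.0, 42.0, -92.0], np.float64(0.0), np.float64(0.0)]
0.47 -0.1 [[-41.0, 42.0, 138.0, 139.0, 40.0, -90.0], np.float64(0.0), np.float64(0.0)]
0.4
[... 252 characters left out ...]
0)]
0.49 -0.05 [[-30.0, 41.0, 137.0, 148.0, 38.0, -88.0], np.float64(0.0), np.float64(0.0)]
0.49 -0.1 [[-38.0, 41.0, 135.0, 138.0, 37.0, -85.0], np.float64(0.0), np.float64(0.0)]
0.49 -0.15 [[-45.0, 40.0, 132.0, 127.0, 35.0, -80.0], np.float64(0.0), np.float64(0.0)]
0.51 0.05 [[-11.0, 41.0, 133.0, 167.0, 34.0, -88.0], np.float64(0.0), np.float64(0.0)]
0.51 0 [[-20.0, 41.0, 134.0, 158.0, 35.0, -87.0], np.float64(0.0), np.float64(0.0)]
0.51 -0.05 [[-28.0, 41.0, 133.0, 148.0, 35.0, -85.0], np.float64(0.0), np.float64(0.0)]
0.51 -0.1 [[-36.0, 40.0, 132.0, 137.0, 34.0, -81.0], np.float64(0.0), np.float64(0.0)]
0.51 -0.15 [[-43.0, 40.0, 129.0, 126.0, 33.0, -76.0], np.float64(0.0), np.float64(0.0)]
```

View pics/w4.png

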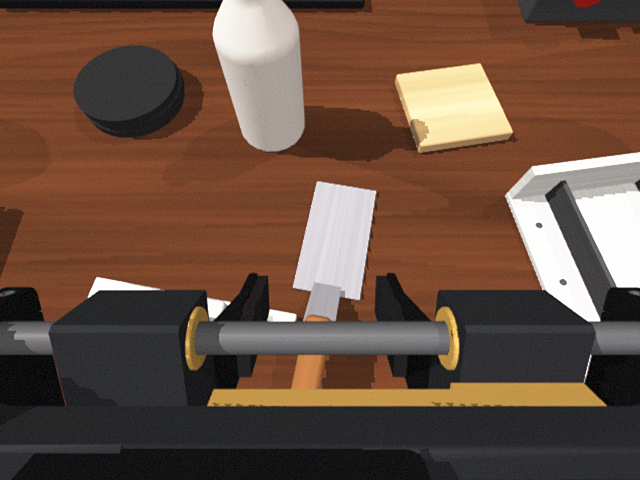

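The picture shows the blade at (337,240), 54x100 mm as it must be. The spatula was nudged to yaw -10.9°; the bottle at (262,75) and the straightedge are untouched. I'll regrip with the tilted tool.

```bash
python3 -c "
from h import *; goal((.5282,-.0361,.08),-10.85,40); goal((.5282,-.0361,.0335),-10.85,40)"
```

```text
row [-0.0308, -0.0032, 0.0335] [-6.98, -0.07, 8.33] tcp [ 0.5333 -0.0371  0.0739]
row [-0.0607, -0.0032, 0.0691] [-6.98, -0.07, 8.33] tcp [ 0.5333 -0.0371  0.0274]
```

```bash
python3 -m jog '[[0.4,-0.015,-0.003,0.017,-4,0,4.5],[0.38,-0.031,-0.003,0.0335,-7,0,8.3],[0.38,-0.031,-0.003,0.0335,-7,0,8.3],[0.38,-0.045,-0.003,0.051,-7,0,8.3],[0.38,-0.056,-0.003,0.063,-7,0,8.3],[0.38,-0.061,-0.003,0.069,-7,0,8.3],[0.38,-0.061,-0.003,0.069,-7,0,8.3]]'
python3 -c "
from h import *; print(bot.read_state()['moment']);goal((.5282,-.0361,.0335),-10.85,40)"
```

```text
time_s: 12.28
position: [0.5333, -0.0377, 0.0281]
tcp_rot: [[0.751, -0.188, 0.633], [-0.143, -0.982, -0.122], [0.645, 0.001, -0.764]]
force: [0.2, 1.4, 0.2]
opening: 0.383
grasp_force: 0.0
[0.11435209 0.38442159 0.03032653]
row [-0.0006, -0.0006, 0.0004] [0.03, -0.17, 0.04] tcp [ 0.5333 -0.0371  0.0274]
```

```bash
python3 -m jog '[[0,0,0,0,0,0,0],[0,0,0,0,0,0,0],[0,0,0,0,0,0,0],[0,0,0,0,0,0,0],[0,0,0,0,0,0,0],[0,0.004,0,-0.005,0,0,0],[0,0.010,0,-0.012,0,0,0],[0,0.02,0,-0.024,0,0,0],[0,0.032,0,-0.038,0,0,0],[0,0.045,0,-0.0535,0,0,0],[0,0.052,0,-0.061,0,0,0],[0,0.052,0,-0.061,0,0,0]]'
python3 - <<'E'
from h import *
s=bot.read_state(); R=np.array(s['tcp_rot']);t=np.array(s['position']); im,W=cloud('wrist')
Y=np.radians(-10.85); C=np.array([[np.cos(Y),np.sin(Y)],[-np.sin(Y),np.cos(Y)]])
G=t-R@[0,0,.008]; L=W-G; L[...,:2]=L[...,:2]@C.T
b=L[(np.abs(L[...,1])<.024)&(L[...,0]>.055)&(L[...,0]<.13)&(np.abs(L[...,2]+.03)<.04)&(W[...,2]>.015)]
k=np.linalg.lstsq(np.c_[b[:,:2],np.ones(len(b))],b[:,2],rcond=None)[0]; print(len(b),'slopes deg',np.degrees(np.arctan(k[:2])),k[2],G)
print(rect(L[(np.abs(L[...,1])<.035)&(L[...,0]>.03)&(L[...,0]<.16)&(W[...,2]>.015)&(L[...,2]<0)]), s['force'],s['moment'])
E
```

```text
time_s: 13.78
position: [0.5335, -0.0374, 0.1088]
tcp_rot: [[0.75, -0.188, 0.634], [-0.143, -0.982, -0.123], [0.645, 0.002, -0.764]]
force: [-0.3, -0.1, -1.4]
opening: 0.236
grasp_force: 30.0
7502 slopes deg [-2.58230466 -0.00511232] -0.03175748625968124 [ 0.52841174 -0.03643279  0.11493099]
(array([84. ,  0.2]), array([108.1,  54.2]), 0.04) [-0.3481462  -0.11655833 -1.44098137] [ 0.1268538   0.68162177 -0.0211264 ]
```

Leaning on the handle works: the sag is only 2.6°. Next are the rack lines and the path check.

Run:
```python
from h import *; from kin import ik
W=np.load('pics/wslate.npy')
for y in (.26,.35):
    p=W[(W[...,0]>.475)&(W[...,0]<.53)&(np.abs(W[...,1]-y)<.03)&(W[...,2]>.02)&(W[...,2]<.036)]
    print(y,len(p),p[:,1].mean(),p[:,0].min(),np.polyfit(p[:,0]-.5,p[:,1],1))
q=np.array([-27,42,130,144,30,-80.])
for x,y,z,yaw,pt in [(.51,0,.115,-8,42.7),(.495,.05,.115,-5,42.7),(.475,.1,.115,-2,42.7),(.45,.15,.115,0,42.7),(.43,.2,.115,1,42.7),(.385,.306,.115,1.3,42.7),(.385,.306,.048,1.3,42.7),(.48,.308,.048,1.3,42.7),(.48,.308,.09,1.3,42.7)]:
    q,a,b=ik((x,y,z),yaw,pt,q); print(x,y,z,q.round(0),a.round(1),b.round(1))
goal((.51,0,.115),-8,42.7);goal((.475,.1,.115),-2,42.7);goal((.45,.15,.115),0,42.7);goal((.383,.301,.115),1.3,42.7)
```

```text
0.26 345 0.26771252246850946 0.47544282717066766 [-0.01056133  0.26774477]
0.35 419 0.3512660198987993 0.4752542964279207 [-0.00695766  0.35128354]
0.51 0 0.115 [-16.  40. 135. 172.  38. -89.] 0.0 0.0
0.495 0.05 0.115 [ -9.  40. 137. 176.  40. -90.] 0.0 0.0
0.475 0.1 0.115 [ -1.  41. 138. 181.  41. -90.] 0.0 0.0
0.45 0.15 0.115 [  8.  41. 139. 188.  42. -90.] 0.0 0.0
0.43 0.2 0.115 [ 19.  40. 137. 199.  40. -91.] 0.0 0.0
0.385 0.306 0.115 [  40.   39.  129.  229.   34. -103.] 0.0 0.0
0.385 0.306 0.048 [ 40.  50. 130. 218.  43. -90.] 0.0 0.0
0.48 0.308 0.048 [  31.   48.  121.  218.   34. -100.] 0.0 0.0
0.48 0.308 0.09 [  31.   42.  121.  224.   29. -108.] 0.0 0.0
row [-0.018, -0.0326, -0.0166] [1.95, 2.58, -2.09] tcp [ 0.5154 -0.0008  0.1091]
row [-0.0586, -0.1248, -0.051] [5.92, 2.58, -6.59] tcp [0.4804 0.0998 0.1091]
row [-0.0846, -0.1694, -0.073] [7.24, 2.58, -8.09] tcp [0.4554 0.15   0.1091]
row [-0.1566, -0.3052, -0.1339] [8.1, 2.58, -9.06] tcp [0.3884 0.3011 0.1091]
```

Run:
```python
from h import *
for x,y,yw in [(.52,0,-9),(.505,.04,-7),(.485,.085,-5),(.467,.13,-3),(.452,.175,-2),(.432,.22,-1),(.407,.265,0),(.383,.3065,.5)]: goal((x,y,.12),yw,42.7)
goal((.383,.3065,.047),.5,42.7)
```

```text
row [-0.0073, -0.0344, -0.0141] [1.29, 2.58, -1.34] tcp [ 0.5254 -0.0008  0.1141]
row [-0.0243, -0.071, -0.0285] [2.61, 2.58, -2.84] tcp [0.5104 0.0393 0.1141]
row [-0.0457, -0.1117, -0.0467] [3.94, 2.58, -4.34] tcp [0.4904 0.0845 0.1141]
row [-0.0657, -0.1526, -0.0636] [5.26, 2.58, -5.84] tcp [0.4724 0.1297 0.1141]
row [-0.0834, -0.1941, -0.0786] [5.92, 2.58, -6.59] tcp [0.4574 0.1748 0.1141]
row [-0.1049, -0.2346, -0.0967] [6.58, 2.58, -7.34] tcp [0.4374 0.2199 0.1141]
row [-0.1301, -0.2742, -0.1181] [7.24, 2.58, -8.09] tcp [0.4124 0.265  0.1141]
row [-0.1541, -0.3105, -0.1384] [7.57, 2.58, -8.46] tcp [0.3884 0.3065 0.1141]
row [-0.2012, -0.3106, -0.0825] [7.57, 2.58, -8.46] tcp [0.3884 0.3065 0.0411]
```

```bash
python3 -m jog '[[0,-0.003,-0.015,-0.006,0.6,1.3,-0.6],[0,-0.007,-0.034,-0.014,1.3,2.6,-1.3],[0,-0.024,-0.071,-0.0285,2.6,2.6,-2.8],[0,-0.046,-0.112,-0.047,3.9,2.6,-4.3],[0,-0.066,-0.153,-0.064,5.3,2.6,-5.8],[0,-0.083,-0.194,-0.079,5.9,2.6,-6.6],[0,-0.105,-0.235,-0.097,6.6,2.6,-7.3],[0,-0.130,-0.274,-0.118,7.2,2.6,-8.1],[0,-0.145,-0.298,-0.131,7.5,2.6,-8.4],[0,-0.154,-0.3105,-0.138,7.57,2.6,-8.46],[0,-0.154,-0.3105,-0.138,7.57,2.6,-8.46],[0,-0.154,-0.3105,-0.138,7.57,2.6,-8.46]]'
cat >> h.py <<'E'
def bl(zmin=.015,xr=(.05,.13)):
    s=bot.read_state(); R=np.array(s['tcp_rot']);t=np.array(s['position']); im,W=cloud('wrist')
    Y=np.arctan2(R[1,0],R[0,0]); C=np.array([[np.cos(Y),np.sin(Y)],[-np.sin(Y),np.cos(Y)]])
    G=t-R@[0,0,.008]; L=W-G; L[...,:2]=L[...,:2]@C.T
    m=(np.abs(L[...,1])<.024)&(L[...,0]>xr[0])&(L[...,0]<xr[1])&(np.abs(L[...,2]+.03)<.03)&(W[...,2]>zmin)
    b=L[m]; k=np.linalg.lstsq(np.c_[b[:,:2],np.ones(len(b))],b[:,2],rcond=None)[0]
    print('G',G.round(4),'yaw',np.degrees(Y).round(2),'pitch',np.degrees(np.arctan2(R[2,0],np.hypot(R[0,0],R[1,0]))).round(2),'top slopes',np.degrees(np.arctan(k[:2])).round(2),'dz',k[2].round(4),'n',len(b),'F',np.round(s['force'],1))
    return im,W,L,G,Y
E
python3 - <<'E'
from h import *
im,W,L,G,Y=bl(); cv2.imwrite('pics/w5.png',im)
b=L[(np.abs(L[...,1])<.035)&(L[...,0]>.03)&(L[...,0]<.16)&(np.abs(L[...,2]+.03)<.012)]; print(rect(b))
p=W[sel(W,(.589,.306),.085,.033,.05)]; print('slate',len(p),rect(p))
goal((.383,.3065,.047),.5,42.7)
E
```

```text
time_s: 15.32
position: [0.3888, 0.3058, 0.1132]
tcp_rot: [[0.735, 0.008, 0.678], [0.006, -1.0, 0.005], [0.678, 0.001, -0.735]]
force: [-1.0, 0.3, -1.6]
opening: 0.235
grasp_force: 30.0
G [0.3834 0.3058 0.1191] yaw 0.49 pitch 42.67 top slopes [-0.28 -0.01] dz -0.0316 n 8168 F [-1.   0.3 -1.6]
(array([85. ,  0.2]), array([ 54.1, 110. ]), 89.83)
slate 8956 (array([588.8, 306.5]), array([111.8, 110.3]), 1.36)
row [-0.0493, -0.0011, 0.0527] [0.1, 0.03, -0.03] tcp [0.3884 0.3065 0.0411]
```

View pics/w5.png

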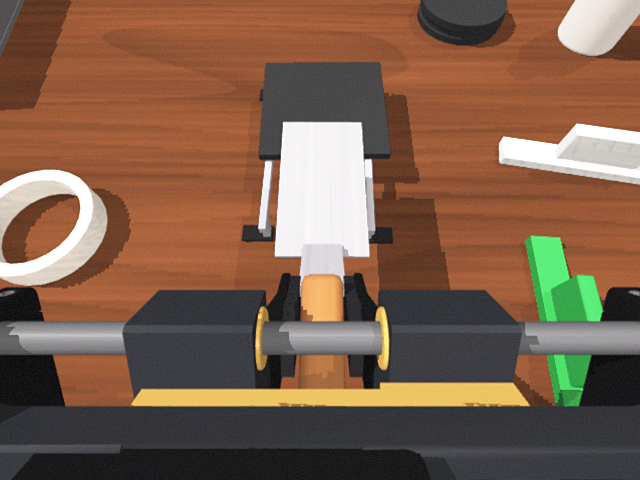

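The picture shows the blade at (322,190) level and pointing between the rails, whose ends are at (263,205) and (370,200), with the slate ahead at (325,110). Lower, then slide in.

```bash
python3 -m jog '[[0,-0.015,-0.0004,0.016,0,0.2,0],[0,-0.032,-0.0004,0.034,0,0.2,0],[0,-0.044,-0.0004,0.047,0,0.2,0],[0,-0.0493,-0.0004,0.0527,0,0.2,0],[0,-0.0493,-0.0004,0.0527,0,0.2,0],[0,-0.0343,-0.0002,0.0665,0,0.2,0],[0,-0.0128,0,0.0864,0,0.2,0],[0,0.008,0.0001,0.1055,0,0.2,0],[0,0.0207,0.0003,0.1173,0,0.2,0],[0,0.0227,0.0004,0.1191,0,0.2,0],[0,0.0227,0.0004,0.1191,0,0.2,0]]'
python3 - <<'E'
from h import *
im,W,L,G,Y=bl(.012,(.06,.15))
s=W[sel(W,(.589,.306),.085,.033,.05)]; print('slate',rect(s)); print(bot.read_state()['moment'])
goal((.481,.3065,.047),.5,42.9);goal((.481,.3065,.063),.5,42.9);goal((.481,.3065,.105),.5,42.9)
E
```

```text
time_s: 16.75
position: [0.4857, 0.3065, 0.0417]
tcp_rot: [[0.733, 0.008, 0.68], [0.006, -1.0, 0.006], [0.68, 0.0, -0.733]]
force: [-0.2, -0.9, -1.4]
opening: 0.237
grasp_force: 30.0
G [0.4802 0.3065 0.0476] yaw 0.49 pitch 42.86 top slopes [1.74 0.26] dz -0.0136 n 10001 F [-0.2 -0.9 -1.4]
slate (array([574.5, 306. ]), array([141. , 110.4]), 1.18)
[ 0.02925751  0.77155764 -0.04952724]
row [0.0007, 0.0001, 0.0012] [0.02, 0.08, 0.04] tcp [0.4864 0.3065 0.0411]
row [0.0116, 0.0001, -0.0106] [0.02, 0.08, 0.04] tcp [0.4864 0.3065 0.0571]
row [0.0401, 0.0001, -0.0414] [0.02, 0.08, 0.04] tcp [0.4864 0.3065 0.0991]
```

```bash
python3 -m jog '[[0,0.004,0,-0.0043,0,0,0],[0,0.0075,0,-0.008,0,0,0],[0,0.009,0,-0.0097,0,0,0],[0,0.0102,0,-0.011,0,0,0],[0,0.0116,0,-0.0125,0,0,0],[0,0.0136,0,-0.0147,0,0,0],[0,0.017,0,-0.0183,0,0,0],[0,0.02,0,-0.0216,0,0,0],[0,0.02,0,-0.0216,0,0,0],[0,0.02,0,-0.0216,0,0,0]]'
python3 - <<'E'
from h import *
im,W,L,G,Y=bl(.012,(.07,.15)); cv2.imwrite('pics/w6.png',im)
s=W[sel(W,(.589,.306),.085,.036,.09)]; s=s[s[:,0]>.545]; print(len(s)); k=np.linalg.lstsq(np.c_[s[:,:2],np.ones(len(s))],s[:,2],rcond=None)[0]; print('slate slopes',np.degrees(np.arctan(k[:2])),s[:,2].mean(),rect(s)); print(bot.read_state()['moment'])
E
```

```text
time_s: 18.05
position: [0.4861, 0.3069, 0.0711]
tcp_rot: [[0.733, 0.009, 0.681], [0.006, -1.0, 0.006], [0.681, -0.0, -0.733]]
force: [-0.1, -0.3, -2.9]
opening: 0.234
grasp_force: 30.0
G [0.4806 0.3068 0.077 ] yaw 0.49 pitch 42.9 top slopes [-6.07 -0.09] dz -0.0223 n 6619 F [-0.1 -0.3 -2.9]
18117
slate slopes [-6.05964435 -0.12161433] 0.04319603704223519 (array([593.6, 306.3]), array([ 99.2, 110.5]), 1.2)
[-0.01776166  0.97934766 -0.02625772]
```

```bash
python3 -m jog '[[0,0,0,0,0,2,0],[0,0,0,0,0,4,0],[0,0.001,0,0,0,6,0],[0,0.001,0,0,0,6,0],[0,0.001,0,0,0,6,0]]'
cat >> h.py <<'E'
def sl(c0,z0=.036,z1=.13,x0=None,cam='wrist'):
    im,W=cloud(cam); s=W[sel(W,c0,.085,z0,z1)]
    if x0: s=s[s[:,0]>x0]
    k=np.linalg.lstsq(np.c_[s[:,:2],np.ones(len(s))],s[:,2],rcond=None)[0]
    r=s[:,2]-np.c_[s[:,:2],np.ones(len(s))]@k; s=s[np.abs(r)<.004]
    k=np.linalg.lstsq(np.c_[s[:,:2],np.ones(len(s))],s[:,2],rcond=None)[0]
    print('slate slopes',np.degrees(np.arctan(k[:2])).round(2),'z at c',(k[:2]@c0+k[2]).round(4),*rect(s),len(s)); return im,W
E
python3 - <<'E'
from h import *
im,W=sl((.589,.306),x0=.545); s=bot.read_state();print(s['force'],s['moment'],np.round(s['joint_positions'],0))
E
```

```text
time_s: 18.73
position: [0.487, 0.307, 0.0716]
tcp_rot: [[0.658, 0.009, 0.753], [0.006, -1.0, 0.007], [0.753, -0.0, -0.658]]
force: [0.5, 0.0, -3.8]
opening: 0.24
grasp_force: 30.0
slate slopes [-2.36 -0.02] z at c 0.0507 [594.9 306.5] [102.2 110.4] 1.28 17692
[ 0.0252671   0.73149953 -3.41666805] [ 5.57245412e-03  1.24959592e+00 -6.46288068e-04] [ 33.  48. 123. 218.  41. -98.]
```

```bash
python3 -m jog '[[0,0,0,0,0,1.2,0],[0,0,0,0,0,2.4,0],[0,0,0,0,0,2.4,0],[0,0,0,0,0,2.4,0]]'
python3 - <<'E'
from h import *
im,W=sl((.589,.306),x0=.545); s=bot.read_state();print(s['force'],s['moment'],np.round(s['joint_positions'],0)); im,W=sl((.589,.306),x0=.545)
cv2.imwrite('pics/w7.png',im); im,_=viewer.capture('side'); cv2.imwrite('pics/s7.png',cv2.resize(im[150:420,100:460],None,fx=2.2,fy=2.2))
E
```

```text
time_s: 19.27
position: [0.4869, 0.307, 0.0717]
tcp_rot: [[0.625, 0.009, 0.78], [0.006, -1.0, 0.007], [0.78, 0.0, -0.625]]
force: [0.1, 0.2, -4.1]
opening: 0.238
grasp_force: 30.0
slate slopes [0.08 0.  ] z at c 0.0552 [595.  306.5] [102.6 110.2] 1.44 17863
[ 0.34199221 -0.08636702 -4.02444436] [-0.00431347  1.24522141  0.03428248] [ 34.  49. 123. 217.  45. -96.]
slate slopes [0.09 0.02] z at c 0.0554 [595.3 306.4] [102.7 110.5] 1.33 17886
```

View pics/s7.png

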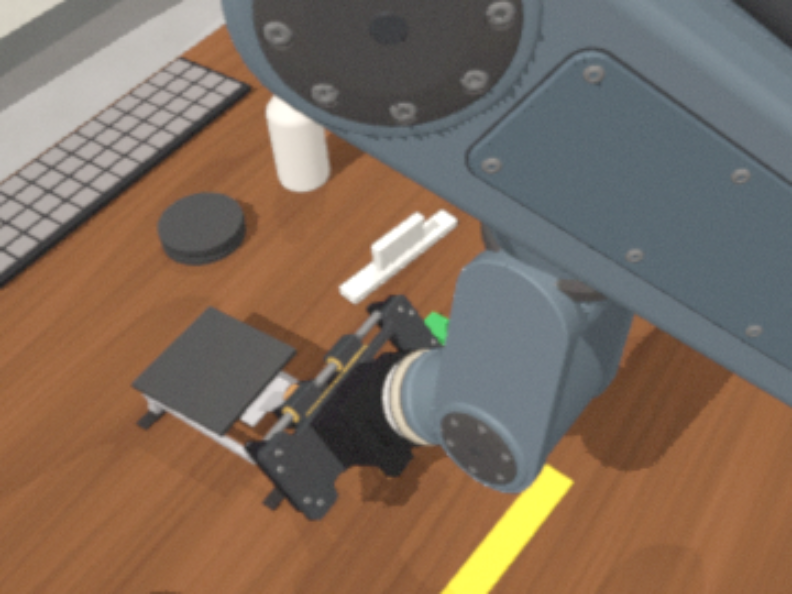

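The crop shows the slate at (215,370) level on the blade, clear of the rack, with slope below 0.1° and the full weight on the wrist. Next I'll plan the carry to the bed.

Run:
```python
from h import *; from kin import ik
q=np.array(bot.read_state()['joint_positions'])
for x,y,z,yw in [(.481,.307,.115,.5),(.481,.26,.118,.5),(.483,.21,.118,.5),(.488,.16,.118,.5),(.5,.11,.118,.5),(.507,.06,.118,.5),(.512,.01,.118,1),(.512,-.04,.118,2),(.507,-.09,.118,3),(.5,-.14,.118,4),(.492,-.19,.118,5),(.485,-.24,.115,6.5),(.478,-.28,.11,7.2),(.4733,-.304,.11,7.65),(.4733,-.304,.07,7.65),(.4733,-.304,.05,7.65),(.33,-.323,.05,7.65)]:
    q,a,b=ik((x,y,z),yw,51.3,q); print(q.round(0),a.round(1),b.round(1),end=' '); goal((x,y,z),yw,51.3)
```

```text
[  34.   43.  123.  221.   41. -101.] 0.0 0.0 row [0.0298, -0.0001, -0.0237] [-0.0, -0.04, -0.02] tcp [0.4872 0.3071 0.11  ]
[ 27.  43. 128. 210.  44. -95.] 0.0 0.0 row [0.0319, 0.0469, -0.0259] [-0.0, -0.04, -0.02] tcp [0.4872 0.2601 0.113 ]
[ 19.  45. 133. 199.  49. -91.] 0.0 0.0 row [0.0329, 0.0969, -0.0247] [-0.0, -0.04, -0.02] tcp [0.4892 0.2101 0.113 ]
[ 10.  46. 137. 189.  55. -89.] 0.0 0.0 row [0.0357, 0.147, -0.0211] [-0.0, -0.04, -0.02] tcp [0.4942 0.1601 0.113 ]
[ -1.  47. 139. 179.  58. -90.] 0.0 0.0 row [0.043, 0.1971, -0.0121] [-0.0, -0.04, -0.02] tcp [0.5062 0.1101 0.113 ]
[-11.  47. 140. 170.  58. -92.] 0.5 0.6 row [0.0471, 0.2471, -0.0069] [-0.0, -0.04, -0.02] tcp [0.5132 0.0601 0.113 ]
[-21.  47. 140. 160.  57. -93.] 0.7 0.8 row [0.05, 0.2971, -0.0034] [0.39, -0.04, -0.33] tcp [0.5182 0.0101 0.113 ]
[-32.  48. 140. 149.  58. -95.] 0.0 0.0 row [0.0497, 0.347, -0.0037] [1.17, -0.04, -0.96] tcp [ 0.5182 -0.0398  0.113 ]
[-41.  47. 138. 138.  55. -94.] 0.0 0.0 row [0.0463, 0.3969, -0.008] [1.95, -0.04, -1.58] tcp [ 0.5132 -0.0897  0.113 ]
[-50.  46. 136. 127.  52. -91.]
[... 237 characters left out ...]
-79.] 0.0 0.0 row [0.0295, 0.5463, -0.0243] [4.68, -0.04, -3.77] tcp [ 0.4912 -0.2393  0.11  ]
[-66.  44. 123.  96.  49. -74.] 0.0 0.0 row [0.021, 0.5862, -0.0269] [5.23, -0.04, -4.21] tcp [ 0.4842 -0.2792  0.105 ]
[-68.  44. 121.  91.  49. -70.] 0.0 0.0 row [0.0179, 0.6101, -0.0308] [5.58, -0.04, -4.49] tcp [ 0.4795 -0.3032  0.105 ]
[-68.  50. 120.  96.  50. -77.] 0.0 0.0 row [-0.0133, 0.6101, -0.0058] [5.58, -0.04, -4.49] tcp [ 0.4795 -0.3032  0.065 ]
[-68.  53. 120.  98.  50. -81.] 0.0 0.0 row [-0.0289, 0.6101, 0.0067] [5.58, -0.04, -4.49] tcp [ 0.4795 -0.3032  0.045 ]
[-90.  54. 127.  83.  51. -92.] 0.0 0.0 row [-0.1186, 0.6279, -0.1053] [5.58, -0.04, -4.49] tcp [ 0.3362 -0.3222  0.045 ]
```

```bash
python3 -m jog '[[0,0.010,0,-0.008,0,0,0],[0,0.022,0.003,-0.0175,0,0,0],[0,0.03,0.012,-0.0237,0,0,0],[0,0.031,0.03,-0.025,0,0,0],[0,0.032,0.055,-0.0257,0,0,0],[0,0.0325,0.085,-0.025,0,0,0],[0,0.034,0.118,-0.0235,0,0,0],[0,0.037,0.152,-0.0195,0,0,0],[0,0.0435,0.187,-0.0115,0,0,0],[0,0.05,0.222,-0.0035,0,0,0],[0,0.054,0.257,0.0015,0,0,0],[0,0.0537,0.292,0.0013,0.4,0,-0.3],[0,0.0535,0.327,0.001,0.9,0,-0.7],[0,0.052,0.362,-0.0012,1.4,0,-1.1],[0,0.0475,0.397,-0.0065,1.95,0,-1.6],[0,0.0445,0.432,-0.0105,2.5,0,-2],[0,0.0405,0.465,-0.0155,3,0,-2.4],[0,0.037,0.495,-0.0204,3.5,0,-2.8],[0,0.034,0.52,-0.022,4,0,-3.25],[0,0.031,0.54,-0.0238,4.5,0,-3.65]]'
python3 - <<'E'
from h import *
s=bot.read_state(); R=np.array(s['tcp_rot']);t=np.array(s['position']);print('F',np.round(s['force'],1),np.round(s['joint_positions'],0))
Y=np.arctan2(R[1,0],R[0,0]);G=t-R@[0,0,.008]
sl(tuple(G[:2]+.111*np.array([np.cos(Y),np.sin(Y)])),z0=.07,z1=.13); print(G,np.degrees(Y))
goal((.4733,-.304,.11),7.65,51.3)
E
```

```text
time_s: 21.92
position: [0.492, -0.2353, 0.1117]
tcp_rot: [[0.62, 0.109, 0.777], [0.071, -0.994, 0.083], [0.781, 0.003, -0.624]]
force: [1.1, 0.0, -3.6]
opening: 0.234
grasp_force: 30.0
F [ 1.1  0.  -3.6] [-62.  44. 128. 105.  49. -79.]
slate slopes [ 0.58 -0.11] z at c 0.0952 [ 586.1 -226.3] [130.2 110.2] 7.35 21537
[ 0.48581883 -0.23596192  0.11666567] 6.4884532251810585
row [-0.0176, 0.0622, -0.011] [1.53, -0.06, -0.72] tcp [ 0.4795 -0.3032  0.105 ]
```

```bash
python3 -m jog '[[0,-0.006,0.02,-0.004,0.5,0,-0.2],[0,-0.012,0.042,-0.008,1,0,-0.5],[0,-0.0165,0.058,-0.0105,1.45,-0.2,-0.65],[0,-0.0176,0.0622,-0.011,1.53,-0.5,-0.72],[0,-0.0176,0.0622,-0.011,1.53,-0.5,-0.72],[0,-0.0176,0.0622,-0.011,1.53,-0.5,-0.72]]'
python3 - <<'E'
from h import *
s=bot.read_state(); R=np.array(s['tcp_rot']);t=np.array(s['position']);print('F',np.round(s['force'],1))
Y=np.arctan2(R[1,0],R[0,0]);G=t-R@[0,0,.008]
im,W=sl(tuple(G[:2]+.111*np.array([np.cos(Y),np.sin(Y)])),z0=.07,z1=.13); print(G,np.degrees(Y)); cv2.imwrite('pics/w8.png',im)
p=W[sel(W,(.664,-.279),.1,.04,.06)]; print('fence',rect(p) if len(p) else 0)
for z in (.0665,.058,.052,.046): goal((.4733,-.304,z),7.65,50.8)
E
```

```text
time_s: 22.72
position: [0.4797, -0.2954, 0.1042]
tcp_rot: [[0.626, 0.139, 0.767], [0.082, -0.99, 0.113], [0.775, -0.008, -0.632]]
force: [-0.0, 0.5, -4.7]
opening: 0.239
grasp_force: 30.0
F [-0.   0.5 -4.7]
slate slopes [-0.03  0.45] z at c 0.0867 [ 573.7 -283.3] [130.6 110.2] 8.83 21542
[ 0.47356266 -0.29632496  0.10925951] 7.478112613279578
fence (array([ 672.3, -344.8]), array([ 8.8, 16. ]), 6.11)
row [-0.0339, 0.0079, 0.0259] [-0.55, -0.02, -0.12] tcp [ 0.4794 -0.3032  0.0614]
row [-0.0405, 0.0079, 0.0313] [-0.55, -0.02, -0.12] tcp [ 0.4794 -0.3032  0.0529]
row [-0.0451, 0.008, 0.0351] [-0.55, -0.02, -0.12] tcp [ 0.4794 -0.3032  0.0469]
row [-0.0498, 0.008, 0.0388] [-0.55, -0.02, -0.12] tcp [ 0.4794 -0.3032  0.0409]
```

```bash
python3 -m jog '[[0,-0.002,0.004,0.001,-0.3,0,0],[0,-0.008,0.0079,0.006,-0.55,0,-0.12],[0,-0.018,0.0079,0.0135,-0.55,0,-0.12],[0,-0.028,0.0079,0.021,-0.55,0,-0.12],[0,-0.0325,0.0079,0.025,-0.55,0,-0.12],[0,-0.0335,0.0079,0.0256,-0.55,0,-0.12],[0,-0.0335,0.0079,0.0256,-0.55,0,-0.12]]'
python3 - <<'E'
from h import *
s=bot.read_state(); R=np.array(s['tcp_rot']);t=np.array(s['position']);print('F',np.round(s['force'],1))
Y=np.arctan2(R[1,0],R[0,0]);G=t-R@[0,0,.008]; d=np.array([np.cos(Y),np.sin(Y)])
c=G[:2]+.111*d
im,W=sl(tuple(c),z0=.039,z1=.07); print('G',G.round(4),np.degrees(Y).round(2),'slate exp',c)
m=sel(W,tuple(c),.085,.039,.05)&((W[...,:2]-c)@d>-.045); cn=rect(W[m]); print('front part',cn)
p=W[(W[...,2]>.04)&(W[...,2]<.06)&((W[...,:2]-[.5835,-.2907])@[.989,.148]>.07)&(np.abs((W[...,:2]-[.5835,-.2907])@[-.148,.989])<.09)]; print('fence',len(p),rect(p) if len(p) else 0)
for z in (.058,.052,.047): goal((.4733,-.304,z),7.65,50.8)
E
```

```text
time_s: 23.65
position: [0.4796, -0.3048, 0.0619]
tcp_rot: [[0.626, 0.132, 0.769], [0.084, -0.991, 0.101], [0.775, 0.001, -0.631]]
force: [-0.2, 0.4, -5.3]
opening: 0.236
grasp_force: 30.0
F [-0.2  0.4 -5.3]
slate slopes [-0.25 -0.1 ] z at c 0.0445 [ 587.  -291.7] [162.7 110.1] 8.33 22164
G [ 0.4734 -0.3056  0.067 ] 7.66 slate exp [ 0.58343041 -0.2908288 ]
front part (array([ 603. , -289.3]), array([130.3, 110.1]), 8.35)
fence 2209 (array([ 663. , -278.6]), array([ 10.3, 149.5]), 8.38)
row [-0.0071, -0.0017, 0.0058] [0.12, -0.05, 0.02] tcp [ 0.4794 -0.3032  0.0529]
row [-0.0117, -0.0017, 0.0096] [0.12, -0.05, 0.02] tcp [ 0.4794 -0.3032  0.0469]
row [-0.0156, -0.0017, 0.0128] [0.12, -0.05, 0.02] tcp [ 0.4794 -0.3032  0.0419]
```

```bash
python3 -m jog '[[0,-0.0023,-0.0017,0.0019,0,0.1,0],[0,-0.0039,-0.0017,0.0032,0,0.1,0],[0,-0.0047,-0.0017,0.0038,0,0.1,0],[0,-0.0054,-0.0017,0.0044,0,0.1,0],[0,-0.0062,-0.0017,0.005,0,0.1,0],[0,-0.0078,-0.0017,0.0063,0,0.1,0],[0,-0.0109,-0.0017,0.0088,0,0.1,0],[0,-0.0140,-0.0017,0.0114,0,0.1,0],[0,-0.0140,-0.0017,0.0114,0,0.1,0],[0,-0.0140,-0.0017,0.0114,0,0.1,0]]'
python3 - <<'E'
from h import *
s=bot.read_state(); R=np.array(s['tcp_rot']);t=np.array(s['position']);print('F',np.round(s['force'],1))
Y=np.arctan2(R[1,0],R[0,0]);G=t-R@[0,0,.008]; d=np.array([np.cos(Y),np.sin(Y)]); n=np.array([-d[1],d[0]])
im,W=cloud('wrist'); cv2.imwrite('pics/w9.png',im); print('G',G.round(4),np.degrees(Y).round(2))
c=np.array([.5835,-.2907]); a=(W[...,:2]-c)@d; b=(W[...,:2]-c)@n
p=W[(np.abs(a)<.048)&(np.abs(b)<.048)&(W[...,2]>.032)&(W[...,2]<.05)]; k=np.linalg.lstsq(np.c_[p[:,:2],np.ones(len(p))],p[:,2],rcond=None)[0]; print('slopes',np.degrees(np.arctan(k[:2])),p[:,2].mean())
m=(a>-.07)&(a<.068)&(np.abs(b)<.07)&(np.abs(np.c_[W[...,:2].reshape(-1,2),np.ones(480*640)]@k-W[...,2].ravel()).reshape(480,640)<.003); print(rect(W[m]))
# blade slope: visible rear portion
L=W-G; x=L[...,:2]@d; y=L[...,:2]@n
for xx in np.arange(.03,.056,.004):
    q=L[(np.abs(x-xx)<.002)&(np.abs(y)<.02)]; print(round(xx,3),len(q),np.nanmedian(q[:,2]).round(4) if len(q) else 0, end=' ')
E
```

```text
time_s: 24.95
position: [0.4793, -0.3031, 0.0438]
tcp_rot: [[0.624, 0.132, 0.77], [0.084, -0.991, 0.102], [0.777, 0.001, -0.63]]
force: [0.6, 0.8, -3.1]
opening: 0.238
grasp_force: 30.0
F [ 0.6  0.8 -3.1]
G [ 0.4732 -0.3039  0.0488] 7.66
slopes [ 0.03482635 -0.00873669] 0.037532253961535776
(array([ 582.7, -290.6]), array([112.1, 110. ]), 8.47)
0.03 178 -0.0132 0.034 166 -0.016 0.038 157 -0.0187 0.042 407 -0.0274 0.046 453 -0.027 0.05 422 -0.0267 0.054 931 -0.0177
```

View pics/w9.png

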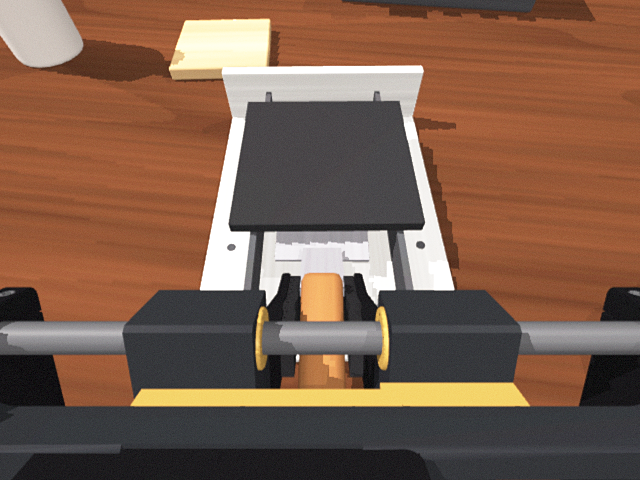

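The picture shows the slate at (325,165) flat on the slats, square with the fence at (322,85). The blade tip still presses lightly underneath, so I'll lower 7 mm and pitch down a little before drawing out.

```bash
python3 -m jog '[[0,-0.0027,0,0.0022,0,-1,0],[0,-0.0054,0,0.0044,0,-2.5,0],[0,-0.0054,0,0.0044,0,-2.5,0],[0,-0.0054,0,0.0044,0,-2.5,0]]'
python3 - <<'E'
from h import *
fs=[]
for _ in range(4): viewer.capture('wrist'); fs.append(bot.read_state()['force'])
print(np.mean(fs,0))
s=bot.read_state(); R=np.array(s['tcp_rot']);t=np.array(s['position'])
Y=np.arctan2(R[1,0],R[0,0]);G=t-R@[0,0,.008]; d=np.array([np.cos(Y),np.sin(Y)]); n=np.array([-d[1],d[0]])
im,W=cloud('wrist'); L=W-G; x=L[...,:2]@d; y=L[...,:2]@n
for xx in np.arange(.038,.056,.003):
    q=L[(np.abs(x-xx)<.0015)&(np.abs(y)<.02)&(np.abs(y)>.0125)]; print(round(xx,3),len(q),np.nanmedian(q[:,2]).round(4) if len(q) else 0, end=' ')
print(G,'out',R.T@np.r_[-d,0])
E
```

```text
time_s: 25.5
position: [0.4794, -0.303, 0.037]
tcp_rot: [[0.657, 0.132, 0.742], [0.089, -0.991, 0.098], [0.748, 0.002, -0.663]]
force: [-0.3, 0.7, -2.0]
opening: 0.236
grasp_force: 30.0
[-0.32289534  0.01664708 -2.20914867]
0.038 118 -0.0366 0.041 193 -0.0361 0.044 208 -0.0289 0.047 122 -0.0282 0.05 127 -0.0279 0.053 121 -0.0277 0.056 408 -0.0083 [ 0.47330319 -0.30389274  0.04211462] out [-0.66355533  0.00125703 -0.74812615]
```

Run:
```python
from h import *; from kin import ik
for c in ['scene','side']:
    im,W=cloud(c)
    for n in ['mug','calipers']:
        m=models.outline_of(c,n)
        if m: p=W[m[0]['mask']]; p=p[p[:,2]>.004]; print(c,n,np.percentile(p,2,axis=0).round(3),np.percentile(p,98,axis=0).round(3))
q=np.array(bot.read_state()['joint_positions']); Y=np.radians(7.66)
for D,z in [(0,.042),(.03,.042),(.06,.042),(.1,.042),(.115,.042),(.115,.12)]:
    q,a,b=ik((.4733-D*np.cos(Y),-.3039-D*np.sin(Y),z),7.66,48.3,q); print(q.round(0),a.round(2),b.round(2))
```

```text
scene mug [ 0.474 -0.563  0.005] [ 0.554 -0.492  0.09 ]
scene calipers [ 0.283 -0.447  0.004] [ 0.373 -0.317  0.038]
side mug [ 0.473 -0.564  0.012] [ 0.549 -0.483  0.091]
[-67.  52. 120.  98.  47. -79.] 0.0 0.0
[-71.  52. 122.  96.  47. -82.] 0.0 0.0
[-76.  53. 124.  93.  48. -85.] 0.0 0.0
[-82.  53. 126.  89.  48. -88.] 0.0 0.0
[-84.  53. 126.  88.  48. -89.] 0.0 0.0
[-84.  41. 126.  77.  50. -73.] 0.0 0.0
```

Run:
```python
from h import *
im,W=cloud('scene',(cv2.imread('pics/scene0.png'),np.load('pics/scene0d.npy')))
p=W[(W[...,0]>.24)&(W[...,0]<.46)&(W[...,1]>-.46)&(W[...,1]<-.2)&(W[...,2]>.006)&(W[...,2]<.03)]
for x in np.arange(.25,.46,.015):
    q=p[np.abs(p[:,0]-x)<.0075]
    if len(q): print(round(x,3),len(q),q[:,1].min().round(3),q[:,1].max().round(3))
s=bot.read_state(); R=np.array(s['tcp_rot']);t=np.array(s['position'])
Y=np.arctan2(R[1,0],R[0,0]);G=t-R@[0,0,.008]; d=np.array([np.cos(Y),np.sin(Y)]); n=np.array([-d[1],d[0]])
im,W=cloud('wrist'); L=W-G; x=L[...,:2]@d; y=L[...,:2]@n
for xx in np.arange(-.03,.02,.004):
    q=L[(np.abs(x-xx)<.002)&(np.abs(y)<.006)]; 
    if len(q): print('h',round(xx,3),len(q),np.nanmedian(q[:,2]).round(4), end=' ')
```

```text
0.25 2 -0.412 -0.286
0.265 2 -0.31 -0.308
0.28 7 -0.351 -0.233
0.295 6 -0.429 -0.306
0.31 24 -0.354 -0.287
0.325 96 -0.38 -0.294
0.34 101 -0.42 -0.288
0.355 31 -0.444 -0.358
0.4 1 -0.236 -0.236
0.415 2 -0.408 -0.293
0.46 1 -0.238 -0.238
h -0.03 1203 0.0675 h -0.026 554 0.0109 h -0.022 220 0.0104 h -0.01 26 0.0117 h -0.006 279 0.0115 h -0.002 276 0.0117 h 0.002 271 0.012 h 0.006 250 0.0122 h 0.01 212 0.0122 h 0.014 31 0.0113
```

The calipers lie in the path of the butt's foot, so I'll tip the blade down slightly, which lifts the foot, then draw out.

```bash
python3 -m jog '[[0,0.003,0,-0.0025,0,-3,0],[0,0.0067,0,-0.0066,0,-6,0],[0,0.0067,0,-0.0066,0,-6,0],[0,-0.0033,0,-0.0178,0,-6,0],[0,-0.0199,0,-0.0365,0,-6,0],[0,-0.0398,0,-0.059,0,-6,0],[0,-0.0564,0,-0.0777,0,-6,0],[0,-0.063,0,-0.0852,0,-6,0],[0,-0.063,0,-0.0852,0,-6,0],[0,-0.052,0,-0.095,0,-6,0],[0,-0.0293,0,-0.115,0,-6,0],[0,-0.0069,0,-0.135,0,-6,0],[0,-0.0069,0,-0.135,0,-6,0]]'
python3 - <<'E'
from h import *; from kin import ik
im,W,L,G,Y=bl(.03,(.05,.13))
c=np.array([.5835,-.2907]); u=np.radians(8.47); d=np.array([np.cos(u),np.sin(u)]); n=np.array([-d[1],d[0]])
a=(W[...,:2]-c)@d; b=(W[...,:2]-c)@n
m=(a>-.075)&(a<.068)&(np.abs(b)<.07)&(W[...,2]>.033)&(W[...,2]<.043); print('slate',rect(W[m]),np.median(W[m][:,2]))
q=np.array(bot.read_state()['joint_positions'])
for x,y,z,yw in [(.40,-.25,.12,6),(.45,-.19,.12,5),(.48,-.12,.12,3),(.5284,-.0593,.12,.3),(.5284,-.0593,.034,.3)]:
    q,a,b=ik((x,y,z),yw,44.5,q);print(q.round(0),a.round(2),b.round(2),end=' '); goal((x,y,z),yw,44.5)
E
```

```text
time_s: 27.72
position: [0.3755, -0.3167, 0.1228]
tcp_rot: [[0.73, 0.134, 0.67], [0.103, -0.991, 0.087], [0.675, 0.005, -0.737]]
force: [0.3, 0.1, -2.2]
opening: 0.238
grasp_force: 30.0
G [ 0.3701 -0.3174  0.1287] yaw 8.01 pitch 42.48 top slopes [-1.48 -0.33] dz -0.0314 n 7995 F [ 0.3  0.1 -2.2]
slate (array([ 582.2, -290.6]), array([111.4, 110. ]), 8.4) 0.037562341188736664
[-73.  39. 132.  93.  43. -78.] 0.0 0.0 row [0.024, -0.0627, 0.0318] [-1.0, 2.06, 1.37] tcp [ 0.4056 -0.2494  0.1143]
[-60.  40. 134. 109.  42. -82.] 0.0 0.0 row [0.0666, -0.1153, 0.0704] [-1.68, 2.06, 2.1] tcp [ 0.4556 -0.1895  0.1143]
[-46.  41. 137. 129.  43. -87.] 0.0 0.0 row [0.0956, -0.1805, 0.0966] [-3.06, 2.06, 3.55] tcp [ 0.4856 -0.1197  0.1143]
[-30.  40. 133. 145.  38. -84.] 0.0 0.0 row [0.1371, -0.2339, 0.1343] [-4.92, 2.05, 5.51] tcp [ 0.534  -0.0593  0.1143]
[-30.  55. 133. 153.  52. -95.] 0.0 0.0 row [0.0791, -0.2343, 0.1978] [-4.92, 2.05, 5.51] tcp [ 0.534  -0.0593  0.0283]
```

```bash
python3 -m jog '[[0,0.008,-0.02,0.01,-0.3,0.5,0.4],[0,0.024,-0.06,0.03,-1,1,1.3],[0,0.045,-0.088,0.05,-1.3,1.6,1.7],[0,0.066,-0.115,0.07,-1.7,1.6,2.1],[0,0.081,-0.148,0.083,-2.4,1.6,2.8],[0,0.0956,-0.18,0.0966,-3.1,1.6,3.5],[0,0.116,-0.207,0.115,-4,1.6,4.5],[0,0.132,-0.228,0.129,-4.8,1.6,5.3],[0,0.1371,-0.234,0.1343,-4.92,1.6,5.5],[0,0.1371,-0.234,0.1343,-4.92,1.6,5.5],[0,0.1371,-0.234,0.1343,-4.92,1.6,5.5]]'
python3 - <<'E'
from h import *
im,W,L,G,Y=bl(.03,(.05,.13)); b=L[(np.abs(L[...,1])<.035)&(L[...,0]>.05)&(L[...,0]<.16)&(np.abs(L[...,2]+.03)<.012)]; print(rect(b))
for z in (.06,.042,.036,.034): goal((.5284,-.0594,z),.3,44)
E
```

```text
time_s: 29.15
position: [0.5333, -0.0606, 0.1137]
tcp_rot: [[0.72, 0.002, 0.694], [-0.0, -1.0, 0.003], [0.694, -0.002, -0.72]]
force: [-0.5, -0.8, -1.9]
opening: 0.241
grasp_force: 30.0
G [ 0.5278 -0.0606  0.1194] yaw -0.03 pitch 43.93 top slopes [-0.83  0.13] dz -0.0312 n 7891 F [-0.5 -0.8 -1.9]
(array([94.5,  0.7]), array([54.2, 88.9]), 90.0)
row [-0.0409, -0.0014, 0.0433] [0.07, 0.04, -0.26] tcp [ 0.534  -0.0594  0.0542]
row [-0.0534, -0.0014, 0.0563] [0.07, 0.04, -0.26] tcp [ 0.534  -0.0594  0.0362]
row [-0.0576, -0.0013, 0.0606] [0.07, 0.04, -0.26] tcp [ 0.534  -0.0594  0.0302]
row [-0.059, -0.0013, 0.062] [0.07, 0.04, -0.26] tcp [ 0.534  -0.0594  0.0282]
```

```bash
python3 -m jog '[[0,-0.015,-0.0008,0.016,0,0.4,-0.26],[0,-0.035,-0.0008,0.037,0,0.8,-0.26],[0,-0.05,-0.0008,0.053,0,0.8,-0.26],[0,-0.056,-0.0008,0.059,0,0.8,-0.26],[0,-0.0585,-0.0008,0.0615,0,0.8,-0.26],[0,-0.0595,-0.0008,0.0622,0,0.8,-0.26],[0.2,-0.0595,-0.0008,0.0622,0,0.8,-0.26],[0.42,-0.0595,-0.0008,0.0622,0,0.8,-0.26],[0.42,-0.0595,-0.0008,0.0622,0,0.8,-0.26],[0.42,-0.05,-0.0008,0.052,0,0.8,-0.26],[0.42,-0.025,-0.0008,0.026,0,0.8,-0.26],[0.42,0.01,-0.0008,-0.01,0,0.8,-0.26],[0.42,0.01,-0.0008,-0.01,0,0.8,-0.26]]'
python3 - <<'E'
from h import *
im,W=cloud('wrist'); cv2.imwrite('pics/w10.png',im)
m=models.outline_of('wrist','spatula')
p=W[m[0]['mask']]; p=p[p[:,2]<.06]; b=p[(p[:,2]>.0012)&(p[:,2]<.006)&(p[:,0]>.572)]; h=p[p[:,2]>.036]
print('blade',rect(b),pca(b)[:2]); print('handle',rect(h),pca(h)[:2])
c=np.array([.5525,.061]); q=W[sel(W,tuple(c),.06,.03,.05)]; print('rib wrist',len(q), rect(q) if len(q)>20 else 0)
for cam in ['scene','side']:
    im,W=cloud(cam); q=W[sel(W,tuple(c),.06,.03,.048)]; print(cam,'rib',rect(q))
s=bot.read_state(); print(np.round(s['joint_positions'],0)); goal((.5535,.0615,.2),-11,0)
E
```

```text
time_s: 30.82
position: [0.5354, -0.059, 0.1336]
tcp_rot: [[0.703, 0.008, 0.712], [0.01, -1.0, 0.001], [0.712, 0.006, -0.703]]
force: [-0.2, 0.1, 0.4]
opening: 0.42
grasp_force: 0.0
blade (array([620.4, -57.9]), array([96.8, 54. ]), 0.34) (array([ 0.61711416, -0.05780243]), np.float64(0.4780203204857969))
handle (array([517.9, -58.2]), array([17.6, 21. ]), 89.68) (array([ 0.51755993, -0.05836135]), np.float64(1.5826485971373927))
rib wrist 6 0
scene rib (array([555.8,  59.8]), array([70.9, 17. ]), 77.08)
side rib (array([552.1,  62.8]), array([70.2, 14.8]), 78.82)
[-30.  37. 133. 143.  36. -81.]
row [0.0598, -0.1201, -0.0314] [-4.42, -44.61, 10.81] tcp [0.5535 0.0615 0.192 ]
```

The spatula is back within about 1.5 mm (its blade tip reads x = 0.669, as at the start). I'll go up, untwist the wrist and head for the straightedge.

```bash
python3 -c "
from h import *; goal((.53,.02,.27),.5,20); goal((.53,.02,.27),40,0)"
```

```text
row [0.0945, -0.0787, -0.0962] [0.09, -24.76, -0.08] tcp [0.5327 0.02   0.2625]
row [0.0922, -0.0787, -0.0978] [15.49, -42.91, -37.54] tcp [0.53  0.02  0.262]
```

```bash
python3 -m jog '[[0.5,0.04,-0.01,-0.04,0,0,0],[0.5,0.08,-0.05,-0.08,0,-6,0],[0.5,0.0945,-0.0787,-0.0962,0,-15,0],[0.5,0.0945,-0.0787,-0.0962,0,-24.8,0],[0.5,0.0935,-0.0787,-0.0966,3,-30,-8],[0.5,0.0935,-0.0787,-0.0966,6,-35,-15],[0.5,0.093,-0.0787,-0.097,11,-39,-26],[0.5,0.0922,-0.0787,-0.0978,15.5,-43,-37.5],[0.5,0.0922,-0.0787,-0.0978,15.5,-43,-37.5],[0.5,0.0922,-0.0787,-0.0978,15.5,-43,-37.5],[0.5,0.0922,-0.0787,-0.0978,15.5,-43,-37.5],[0.5,0.0922,-0.0787,-0.0978,15.5,-43,-37.5]]'
python3 -c "
from h import *; print(np.round(bot.read_state()['joint_positions'],0)); goal((.5,.058,.2),79,0); goal((.5535,.0615,.2),79,0)"
```

```text
time_s: 32.52
position: [0.5309, 0.0211, 0.2602]
tcp_rot: [[0.765, 0.644, -0.004], [0.644, -0.765, 0.001], [-0.002, -0.003, -1.0]]
force: [-1.2, 0.6, 0.1]
opening: 0.502
grasp_force: 0.0
[-10.  21.  94.   0.  65.  40.]
row [0.0003, -0.0479, 0.0683] [-0.23, 0.07, -38.94] tcp [0.5   0.058 0.192]
row [0.0435, -0.0161, 0.0681] [-0.23, 0.07, -38.94] tcp [0.5535 0.0615 0.192 ]
```

```bash
python3 -m jog '[[0.5,0.012,0.003,0.02,0,0,-10],[0.5,0.024,0.007,0.04,0,0,-20],[0.5,0.024,0.007,0.06,0,0,-30],[0.5,0.024,0.007,0.068,0,0,-39],[0.5,0.024,0.007,0.068,0,0,-39],[0.5,0.024,0.007,0.068,0,0,-39]]'
python3 - <<'E'
from h import *
im,W=cloud('wrist'); cv2.imwrite('pics/w11.png',im)
q=W[sel(W,(.5535,.0615),.06,.038,.05)]; r=rect(q); print('rib',len(q),r,pca(q)[:2],np.median(q[:,2]))
q=W[sel(W,(.5535,.0615),.095,.006,.014)]; print('bar',len(q),rect(q),pca(q)[:2])
s=bot.read_state(); print(s['position'],np.round(s['joint_positions'],0))
E
```

```text
time_s: 33.28
position: [0.5524, 0.0296, 0.1943]
tcp_rot: [[0.195, 0.981, -0.001], [0.981, -0.195, 0.0], [-0.0, -0.001, -1.0]]
force: [0.7, -0.1, 0.0]
opening: 0.501
grasp_force: 0.0
rib 1178 (array([552. ,  59.5]), array([69.2, 12. ]), 79.61) (array([0.55236306, 0.0610793 ]), np.float64(79.41131405113201)) 0.043431715408798505
bar 3296 (array([515.2,  66.1]), array([159.7,  98.9]), 79.8) (array([0.55378161, 0.06755559]), np.float64(79.68800787721997))
[0.55274764 0.02964422 0.19471504] [-8. 28. 95. -0. 58.  3.]
```

```bash
python3 -c "
from h import *; goal((.552,.0595,.033),79.6,0)"
```

```text
row [0.0292, -0.0065, 0.1697] [-0.01, 0.02, -0.8] tcp [0.552  0.0595 0.025 ]
```

```bash
python3 -m jog '[[0.45,0.029,-0.0065,0.04,0,0,-0.8],[0.4,0.029,-0.0065,0.09,0,0,-0.8],[0.4,0.029,-0.0065,0.135,0,0,-0.8],[0.4,0.029,-0.0065,0.16,0,0,-0.8],[0.4,0.029,-0.0065,0.169,0,0,-0.8],[0.4,0.029,-0.0065,0.169,0,0,-0.8],[0.4,0.029,-0.0065,0.169,0,0,-0.8]]'
python3 -c "
from h import *; goal((.552,.0595,.033),79.6,0); print(bot.read_state()['force'])"
```

```text
time_s: 34.2
position: [0.5531, 0.0594, 0.027]
tcp_rot: [[0.178, 0.984, 0.002], [0.984, -0.178, -0.001], [-0.001, 0.003, -1.0]]
force: [-0.8, -0.7, 0.2]
opening: 0.396
grasp_force: 0.0
row [-0.0001, -0.0011, 0.002] [0.15, 0.03, 0.14] tcp [0.552  0.0595 0.025 ]
[-0.83675598 -0.70148117  0.22641191]
```

```bash
python3 -m jog '[[0.4,0,-0.001,0.0015,0,0,0],[0,0,-0.001,0.0015,0,0,0],[0,0,-0.001,0.0015,0,0,0],[0,0,-0.001,0.0015,0,0,0],[0,0,-0.001,0.0015,0,0,0],[0,0,-0.001,-0.01,0,0,0],[0,0,-0.001,-0.04,0,0,0],[0,0,-0.001,-0.08,0,0,0],[0,-0.02,0.001,-0.1,0,0,-1],[0,-0.06,0.004,-0.1,0,0,-4],[0,-0.11,0.008,-0.1,0,0,-7],[0,-0.16,0.012,-0.1,0,0,-10],[0,-0.21,0.015,-0.1,0,0,-13],[0,-0.26,0.019,-0.1,0,0,-16],[0,-0.31,0.022,-0.1,0,0,-18],[0,-0.345,0.025,-0.1,0,0,-18.8],[0,-0.362,0.026,-0.1,0,0,-18.8],[0,-0.362,0.026,-0.1,0,0,-18.8],[0,-0.362,0.026,-0.1,0,0,-18.8]]'
cat > se.py <<'E'
from h import *
s=bot.read_state(); R=np.array(s['tcp_rot']);t=np.array(s['position']); G=t-R@[0,0,.008]
im,W=cloud('wrist'); cv2.imwrite('pics/wse%d.png'%(s['time_s']*100),im)
u=np.radians(8.43); d=np.array([np.cos(u),np.sin(u)]); n=np.array([-d[1],d[0]]); c=np.array([.5824,-.2906])
a=(W[...,:2]-c)@d; b=(W[...,:2]-c)@n
m=(a>-.05)&(a<.068)&(np.abs(b)<.07)&(W[...,2]>.034)&(W[...,2]<.042)
print('slate',m.sum(),rect(W[m])if m.sum()>50 else 0)
L=(W-t)@R
bar=(np.abs(L[...,0])<.09)&(np.abs(L[...,1])<.02)&(np.abs(L[...,2]-.015)<.006)   # bar top, tool frame
if bar.sum()>30:
    p=W[bar]; f=np.polyfit(p@np.r_[n,0],p[:,2],1); r=rect(p); print('bar',bar.sum(),r,'tilt',np.degrees(np.arctan(f[0])).round(2),'z',np.median(p[:,2]).round(4),'tool y range',np.percentile(L[bar][:,1],[1,99]).round(4),'tool x',np.percentile(L[bar][:,0],[1,99]).round(4))
print('G bed coords rel slate',((G[:2]-c)@d).round(4),((G[:2]-c)@n).round(4),G[2].round(4),'yaw',np.degrees(np.arctan2(R[1,0],R[0,0])).round(2),'F',np.round(s['force'],1))
E
python3 se.py
```

```text
time_s: 36.58
position: [0.513, -0.2993, 0.1258]
tcp_rot: [[-0.15, 0.989, -0.002], [0.989, 0.15, 0.001], [0.001, -0.001, -1.0]]
force: [0.7, -0.3, -1.4]
opening: 0.139
grasp_force: 30.0
slate 19051 (array([ 585.3, -289.2]), array([106. , 107.5]), 8.38)
bar 6686 (array([ 510.6, -288.9]), array([ 29.1, 139.1]), 9.71) tilt -0.02 z 0.1111 tool y range [-0.0127  0.0109] tool x [-0.0554  0.0796]
G bed coords rel slate -0.0699 0.0015 0.1338 yaw 98.62 F [ 0.7 -0.3 -1.4]
```

```bash
python3 -m jog '[[0,-0.001,0,0.02,0,0,0.15],[0,-0.001,0,0.045,0,0,0.15],[0,-0.001,0,0.06,0,0,0.15],[0,-0.001,0,0.067,0,0,0.15],[0,-0.001,0,0.067,0,0,0.15],[0,-0.001,0,0.067,0,0,0.15]]'
cat >> se.py <<'E'
# gap seen between slate edge and bar edge, on strips along n
top=(W[...,2]>.0345)&(W[...,2]<.0405)&(a>-.062)&(a<0)
for lo_,hi_ in [(-.05,-.03),(-.03,-.01),(.01,.03),(.03,.05)]:
    k=top&(b>lo_)&(b<hi_); q=bar&(b>lo_)&(b<hi_)
    if k.sum()>5: print('strip',lo_,'slate edge',np.percentile(a[k],.5).round(4),end=' ')
    if q.sum()>5: print('bar',np.percentile(a[q],[1,99]).round(4),end=' ')
print()
E
python3 se.py
```

```text
time_s: 37.38
position: [0.514, -0.3026, 0.0597]
tcp_rot: [[-0.146, 0.989, 0.001], [0.989, 0.146, -0.002], [-0.002, 0.001, -1.0]]
force: [-0.0, 0.1, -0.9]
opening: 0.136
grasp_force: 30.0
slate 27403 (array([ 585.5, -290.4]), array([106.4, 110. ]), 8.33)
bar 6758 (array([ 514.6, -291.7]), array([ 35.4, 138.7]), 8.8) tilt -0.14 z 0.0448 tool y range [-0.0127  0.0111] tool x [-0.0555  0.0796]
G bed coords rel slate -0.0694 -0.0019 0.0677 yaw 98.42 F [-0.   0.1 -0.9]
bar [-0.0786 -0.0619] strip 0.01 slate edge -0.0542 bar [-0.0822 -0.0509] strip 0.03 slate edge -0.0542 bar [-0.0821 -0.0569]
```

```bash
python3 -m jog '[[0,0.001,0.002,0.002,0,0,0],[0,0.001,0.002,0.004,0,0,0],[0,0.001,0.002,0.0052,0,0,0],[0,0.001,0.002,0.0052,0,0,0],[0,0.001,0.0035,0.0052,0,0,0],[0,0.001,0.0045,0.0052,0,0,0],[0,0.001,0.0053,0.0052,0,0,0],[0,0.001,0.0053,0.0052,0,0,0]]'; python3 se.py
```

```text
time_s: 38.42
position: [0.5176, -0.3008, 0.0543]
tcp_rot: [[-0.147, 0.989, -0.002], [0.989, 0.147, -0.001], [-0.001, -0.002, -1.0]]
force: [-4.0, 0.1, 4.8]
opening: 0.134
grasp_force: 30.0
slate 27724 (array([ 585.5, -290.4]), array([106.6, 110.2]), 8.21)
bar 8659 (array([ 518.2, -289.8]), array([ 35.5, 138.6]), 8.41) tilt 0.42 z 0.0393 tool y range [-0.0127  0.0196] tool x [-0.0547  0.0796]
G bed coords rel slate -0.0656 -0.0006 0.0623 yaw 98.45 F [-4.   0.1  4.8]
strip -0.05 slate edge -0.0588 bar [-0.0748 -0.0581] strip 0.01 slate edge -0.0591 bar [-0.0786 -0.0459] strip 0.03 slate edge -0.0616 bar [-0.0783 -0.046 ]
```

```bash
python3 -m jog '[[0.15,0,0,0,0,0,0],[0.3,0,0,0,0,0,0],[0.3,0,0,0,0,0,0],[0.3,0,0,0,0,0,0],[0.3,0,0,-0.01,0,0,0],[0.3,0,0,-0.03,0,0,0],[0.3,-0.02,0,-0.07,0,0,0],[0.3,-0.06,0,-0.11,0,0,0],[0.3,-0.06,0,-0.15,0,0,0],[0.3,-0.06,0,-0.15,0,0,0]]'
python3 - <<'E'
from h import *
im,W=cloud('wrist'); cv2.imwrite('pics/w12.png',im)
u=np.radians(8.4); d=np.array([np.cos(u),np.sin(u)]); n=np.array([-d[1],d[0]]); c=np.array([.5824,-.2906])
a=(W[...,:2]-c)@d; b=(W[...,:2]-c)@n; z=W[...,2]; g=im.mean(-1)
m=(np.abs(a)<.075)&(np.abs(b)<.07)&(z>.033)&(z<.043)&(g<90)&(im.max(-1)<100); print('slate',rect(W[m]))
r=(np.abs(a+.067)<.03)&(np.abs(b)<.06)&(z>.041)&(z<.05); print('rib',r.sum(),rect(W[r]),np.median(z[r]), (W[r][:,:2].mean(0)-c)@d,(W[r][:,:2].mean(0)-c)@n)
br=(a>-.09)&(a<-.05)&(np.abs(b)<.1)&(z>.034)&(z<.043)&(g>110); print('bar',br.sum(),rect(W[br]),np.percentile(a[br],[1,99]),np.percentile(b[br],[1,99]))
p=W[(a>.07)&(a<.095)&(np.abs(b)<.09)&(z>.04)&(z<.06)]; print('fence',rect(p))
for cam in ['scene','side']: viewer.capture(cam) 
im,_=viewer.capture('scene'); cv2.imwrite('pics/scene9.png',im)
E
```

```text
time_s: 39.72
position: [0.5293, -0.362, 0.2085]
tcp_rot: [[-0.146, 0.989, 0.007], [0.989, 0.146, -0.007], [-0.008, 0.005, -1.0]]
force: [0.1, 0.4, -0.3]
opening: 0.305
grasp_force: 0.0
slate (array([ 583.3, -290.9]), array([109.3, 109.8]), 8.17)
rib 59 (array([ 516.7, -300. ]), array([ 22. , 117.9]), 9.33) 0.04122917330133036 -0.06777699120925412 0.01018100821737848
bar 4070 (array([ 517.1, -300.6]), array([ 25.9, 159.1]), 9.16) [-0.07826526 -0.05420104] [-0.0787144   0.07823302]
fence (array([ 663.4, -278.7]), array([  9.5, 149.6]), 8.4)
```

View pics/w12.png

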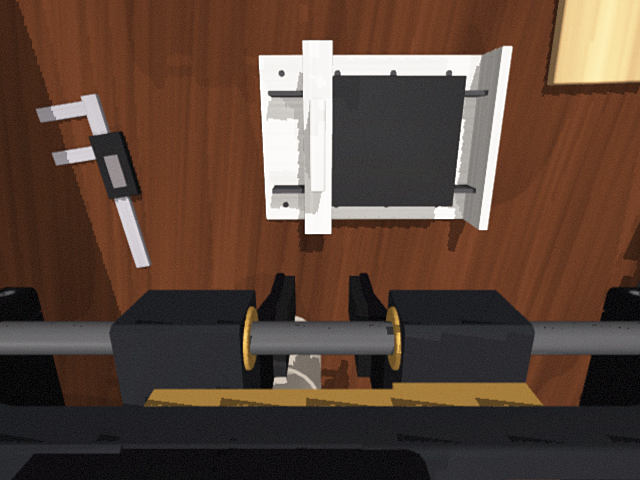

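The picture shows the straightedge at (318,140) flush along the slate's front edge. The slate at (397,140) is centred and square to the fence at (490,140), and the calipers are where they were. Handing in.

```bash
python3 -c "
from rig import workorder; print(workorder.hand_in())"
```

```text
the job is handed in; nothing more can be done
None
```

The job is handed in at about 40 s: the slate is centred to about 1 mm and square on the bed, the spatula is back within about 1.5 mm of where it lay (it was nudged aside once along the way), and the aluminium straightedge lies flush and centred along the slate's front edge.

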